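# Weigh up the kit case by hand and stand it heavy end down

### The job

One end of the long black kit case is heavier than the other, and it cannot be seen which. Lift the case by its middle well clear of the mat to feel which end drops, lay it down flat and let go of it, then take it again near an end and stand it upright on its heavy end inside the shallow aluminium tray, and leave it standing there. Do not drop it or let it topple, and leave the other things where they are.

Things in the scene. Friction and masses are not known exactly. Their poses are not given: they have to be found in the camera images.
- case_mid (a point): Kit case: plain black plastic bar-shaped box 180 x 50 x 36 mm, ends alike, 0.48-0.64 kg. Point at its very middle; x along its length, y across the 50 mm width, z out of its top (two grey panels). Lies flat at the start, length crosswise (world y within 30 deg). A hidden dense insert, shut in one end, +x or -x, puts the centre of mass 27-36 mm from the middle; only weight tells which end.
- tray: The shallow bare-aluminium tray, fixed to the table, 140 (its x) x 130 (its y) mm outside, 14 mm high; walls and floor 4 mm thick, so its floor inside is 132 x 122 mm and 4 mm above the table. Origin: centre of its underside, at table height; z up.
- driver_mid (a point): Bystander: screwdriver 150 mm long lying between the places of case and tray; point near the middle of its length, at its underside + 10 mm.
- tweezers_mid (a point): Bystander: steel tweezers, 110 mm long, 6 mm high, lying alongside the case, about 95 mm from its middle on the far side from the robot; point at their middle.
- flux_pot_mid (a point): Bystander: small lidded jar, 38 mm wide, 34 mm high, on the far side of the tray, about 115 mm from the tray's centre; point at its centre.
- bit_tin_mid (a point): Bystander: flat black box 75 x 105 x 22 mm near the back of the table, wider and thinner than the case; point at its centre.
- solvent_mid (a point): Bystander: white bottle, 62 mm wide, 150 mm high, at the back; point at its centre.
- spray_mid (a point): Bystander: spray can, 52 mm wide, 170 mm high, at the back; point at its centre.
Not all that is in view belongs to the job. Of the things shaped like the tray, the aluminium one is meant.

How it is judged:
By the outcome, as a careful person would: the job done as asked, in the order asked, and still so for the second after the job is handed in, with the robot touching nothing.
It also fails if it takes over 58 s, if anything falls off the work surface, if the arm or the gripper's body presses on something with over 40 N, if the wrist force passes 120 N, or if a joint passes its speed limit or range.

### The arm

A 7-joint arm with a two-finger parallel gripper is mounted at the origin on the work surface. World frame = base frame: x ahead of the robot, y to its left, z up, the work surface at z = 0. Lengths are in m, angles in rad, forces in N, time in s.
With the tool pointing down it reaches from about 0.4 to 0.85 m from the base axis. Payload 4.5 kg.
Tool frame: the origin (TCP) lies at the very end of the fingers, on their centre line; the grasp point (between the pads) lies 19 mm behind it (r.pinch_z is the distance from the TCP to the grasp point, in m); x points along the fingers, y is the direction in which the jaws open and shut, and the axes are right-handed (so a half turn about x gives the same grasp; the last joint's range is limited). The gripper opens to 88 mm and grips with 3 to 60 N. Pads are 18 mm wide; open, the fingers measure 123 mm over their backs; the gripper's body (75 mm by 187 mm) begins 45 mm behind the grasp point.
Start: joints at [-1.148, 0.689, -0.195, 1.565, 0.157, 0.902, -0.215], TCP at [0.237, 0.578, 0.202] pointing down, gripper open.
Joint ranges: [-3.01, 3.01], [-0.46, 2.08], [-1.47, 1.51], [0.13, 2.56], [-1, 4.14], [0.04, 2.09], [-2.66, 2.66]. Speed limits (rad/s): [2.57, 2.57, 3.14, 3.14, 3.14, 3.14, 3.14].

### API

Orientations are given as a unit quaternion [x, y, z, w].
In Python, from plant import telemetry, cams, job, r gives the robot as it stands.
- The arm moves only by the tool send_rows, never from a script. Its argument "commands" is one flat list of numbers, 7 for each row, row after row: the shift along the world's x, y, z as a fraction of full scale, then the turn, a rotation vector about the world's x, y, z as a fraction of full scale, then the closure, from 0 (fully open) to 1 (shut). In form: [dx, dy, dz, wx, wy, wz, claw, dx, dy, dz, wx, wy, wz, claw, ...]. A call has 1 to 12 rows; each row shifts and turns the pose as measured when the row begins; what a row does not reach is not made up. Full scale, the value 1, is 250 mm for a shift and 90 degrees for a turn. A row lasts 1/10 s, in which the tool goes at most 50 mm and 8.59 degrees, less where a joint would pass 70% of its speed; a pose out of reach is approached as far as the arm can. A call with a number of a shift or a turn outside -1 to 1 is refused whole. A call with a gripper value outside its range is refused whole. The fingers move at their own pace and stop on an object; "newtons" is the grip in N (left out, the last holds). Time passes only in rows, so rows that do not move let the fingers close. It gives the time, the measured TCP pose, the force and the opening at its end, in the units of the state.
- telemetry.get_state(): the state, without advancing time (a new reading comes with each control period).
- cams.snapshot(name): name is "scene" or "top" or "wrist"; returns a dict with "image" (384x512x3 uint8, blue, green, red), "intrinsics" (3x3 intrinsics, pixels), "k1" (the pictures are not rectified: a ray, as slopes to the right and down, at radius r is drawn at 1 + k1 r^2 times it, then the intrinsics apply), "world_to_cam" (4x4, takes a point from world to camera coordinates). Camera axes: x right, y down, z forward; pixel columns grow to the right and rows downward; lengths in m; the calibration is good to about 2 mm. A picture is of the moment at which its call begins. There is no depth.
- job.finish_job(): hands the job in, once; it reports no verdict.
The state is a dict: "clock": time; "q": joint angles; "qd": joint speeds; "joint_torque": joint torques, N m; "tool_pos": TCP position; "eef_rot": TCP orientation; "contact_force": force on the tool from outside, world axes, zero at the start; "moment": the same for the moment, N m; "opening": opening from 0.0 (shut) to 1.0 (fully open).
Only numpy, scipy, OpenCV 4.12 (cv2) and the standard library are available. Lean on these libraries where they do the work, as an engineer would, in place of code of your own. Each camera call takes 0.05 s, during which the arm holds its last target.

## Working session

There is one attempt and no reset: what is moved stays moved. The work goes in short steps, Python scripts to look and compute and a tool call to move; the robot and the scene stay as the last step left them, time stands still between calls to the robot, and variables do not carry over. Pictures are saved under pics/ and viewed, and the job is handed in when it is done.

Besides the shell and the picture viewer there is one more tool, called after "Call:" as name(argument=value, ...) on one line, values as JSON. send_rows: Moves the arm, as the interface text tells. Its arguments: {"type":"object","properties":{"commands":{"type":"array"},"newtons":{"type":"number"}},"required":["commands"]}

```bash
ls; mkdir -p pics; cat > h.py <<'E'
import numpy as np, cv2
from plant import telemetry, cams, job, r
def snap(n,f):
    s=cams.snapshot(n); cv2.imwrite('pics/'+f,s['image']); return s
def ray(s,u,v):
    K=np.array(s['intrinsics']);k=s['k1'];T=np.array(s['world_to_cam'])
    p=np.array([(u-K[0,2])/K[0,0],(v-K[1,2])/K[1,1]]);q=p.copy()
    for _ in range(30): q=p/(1+k*(q@q))
    R=T[:3,:3];o=-R.T@T[:3,3];return o,R.T@np.array([q[0],q[1],1.])
def onz(s,u,v,z):
    o,d=ray(s,u,v);return o+d*(z-o[2])/d[2]
def proj(s,P):
    K=np.array(s['intrinsics']);T=np.array(s['world_to_cam']);c=T[:3,:3]@P+T[:3,3];q=c[:2]/c[2];q=q*(1+s['k1']*(q@q));return K[:2,:2]@q+K[:2,2]
E
python3 - <<'E'
from h import *
import pickle
st=telemetry.get_state();print(st)
for n in ['scene','top','wrist']:
    s=snap(n,n+'0.png');pickle.dump(s,open(n+'0.pkl','wb'));T=np.array(s['world_to_cam']);print(n,-T[:3,:3].T@T[:3,3],s['k1'],s['intrinsics'][0])
print(r.pinch_z)
E
```

```text
pics
{'clock': 0.0, 'q': array([-1.1481875 ,  0.68996754, -0.19452473,  1.56631628,  0.15730828,
        0.90247443, -0.21508454]), 'qd': array([-0.0006969 , -0.00100405,  0.00064343, -0.00105708,  0.00021384,
        0.00040891,  0.00093492]), 'joint_torque': array([ 5.41401587e-04, -5.27567732e+01, -1.26691528e+00, -1.53427005e+01,
       -5.26297709e-02,  6.57234457e-03,  1.84947417e-04]), 'tool_pos': array([0.23671776, 0.5777076 , 0.20092801]), 'eef_rot': array([ 0.13594028,  0.69387138, -0.13718427,  0.69371697]), 'contact_force': array([ 0.91151992,  0.49286917, -0.0981461 ]), 'moment': array([-0.05892567,  0.00338808,  0.02241063]), 'opening': 0.9977688694668764}
scene [0.93544931 0.15660386 1.01122792] -0.0010922230880819324 [369.93378011   0.         255.87861812]
top [ 0.37576798 -0.18663428  1.19415798] -0.1134397763934767 [408.60642218   0.         254.86305459]
wrist [0.15970358 0.61055219 0.38405618] -0.016977829038929502 [273.78446513   0.         253.82432146]
0.0187
```

View pics/scene0.png

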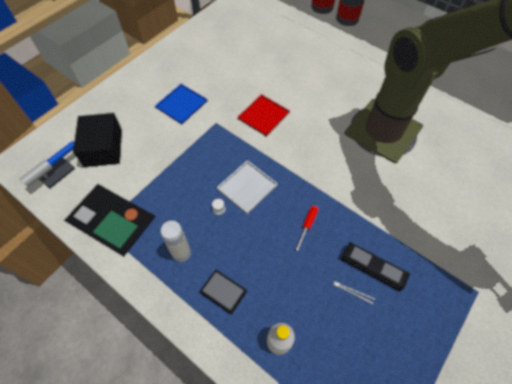

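View pics/top0.png

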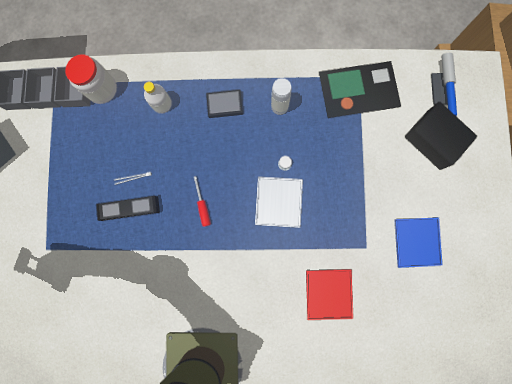

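View pics/wrist0.png

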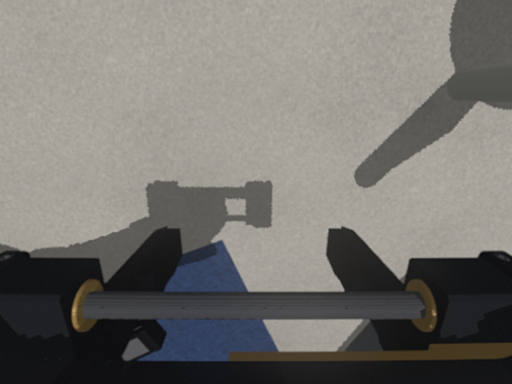

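The top view shows the case at about (128,208), the tray at (279,202), the driver at (202,202), the tweezers at (132,178) and the flux pot at (285,162). Next I'll measure the case and tray.

```bash
python3 - <<'E'
from h import *
import pickle
s=pickle.load(open('top0.pkl','rb'));im=s['image']
hsv=cv2.cvtColor(im,cv2.COLOR_BGR2HSV)
def win(m,x0,y0,x1,y1):
    o=np.zeros_like(m);o[y0:y1,x0:x1]=m[y0:y1,x0:x1];return o
def rect(m,zt,name):
    c=max(cv2.findContours(m,0,1)[0],key=cv2.contourArea)
    P=np.array([onz(s,*p[0].astype(float),zt)[:2] for p in c],np.float32)
    print(name,'px',cv2.minAreaRect(c), 'world',cv2.minAreaRect(P))
    return c
blue=cv2.inRange(hsv,(100,90,40),(125,255,255))
m=win(255-blue,85,188,168,228); m=cv2.morphologyEx(m,cv2.MORPH_OPEN,np.ones((3,3)))
rect(m,0.036,'case')
m2=win(255-blue,245,170,312,235);m2=cv2.morphologyEx(m2,cv2.MORPH_OPEN,np.ones((3,3)))
rect(m2,0.014,'tray')
m3=win(255-blue,185,170,215,232);rect(m3,.01,'driver')
m3=win(255-blue,105,168,160,188);rect(m3,.005,'tweez')
m3=win(255-blue,270,150,300,172);rect(m3,.034,'pot')
print(onz(s,225,103,.02),onz(s,157,97,.1),onz(s,281,97,.1))
big=np.hstack([cv2.resize(im[160:240,85:175],None,fx=4,fy=4,interpolation=2),cv2.resize(im[160:240,240:320],None,fx=4,fy=4,interpolation=2)]);cv2.imwrite('pics/z0.png',big)
sc=pickle.load(open('scene0.pkl','rb'));cv2.imwrite('pics/z1.png',np.hstack([cv2.resize(sc['image'][230:310,320:420],None,fx=4,fy=4,interpolation=2),cv2.resize(sc['image'][150:230,200:300],None,fx=4,fy=4,interpolation=2)]))
E
```

```text
case px ((127.40000915527344, 207.80001831054688), (17.53624725341797, 62.50823211669922), 81.8698959350586) world ((0.46305933594703674, 0.20967933535575867), (0.05102233588695526, 0.185114324092865), 7.296195030212402)
tray px ((278.6199951171875, 201.6497039794922), (45.98213577270508, 49.319549560546875), 3.2704875469207764) world ((0.478102445602417, -0.228581964969635), (0.13279472291469574, 0.1434074342250824), 85.84681701660156)
driver px ((200.2353057861328, 200.941162109375), (51.41754913330078, 10.186494827270508), 75.96376037597656) world ((0.48343735933303833, 0.0001368112862110138), (0.1516193002462387, 0.029741397127509117), 14.08719253540039)
tweez px ((132.0269317626953, 176.76539611816406), (6.051700115203857, 38.590553283691406), 74.74488067626953) world ((0.5556660294532776, 0.2067277729511261), (0.018605440855026245, 0.11704141646623611), 10.891584396362305)
pot px ((284.5, 162.5), (15.0, 13.0), 90.0) world ((0.5887513756752014, -0.2468096911907196), (0.037463173270225525, 0.043894268572330475), 88.97261810302734)
[ 0.77466625 -0.07381231  0.02      ] [0.77033141 0.1112497  0.1       ] [ 0.76195061 -0.23757145  0.1       ]
```

View pics/z0.png

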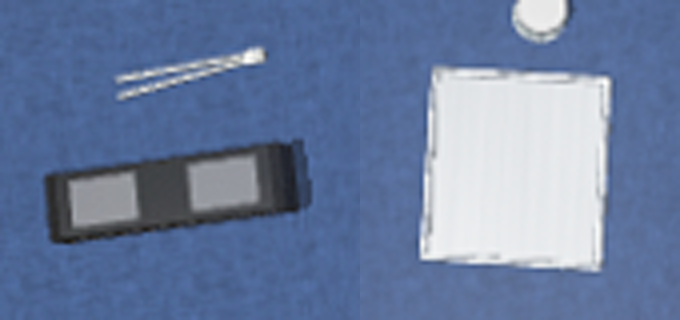

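View pics/z1.png

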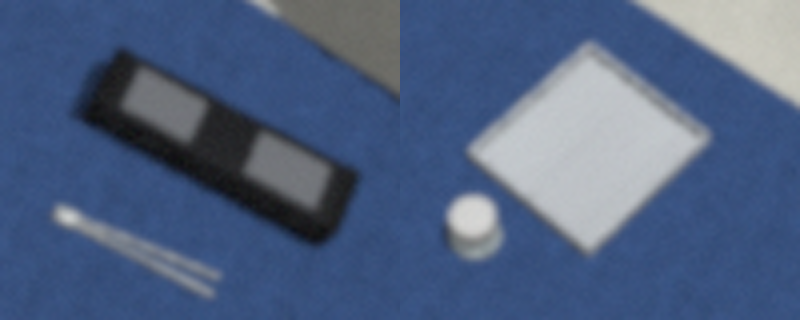

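```bash
python3 - <<'E'
from h import *
import pickle
from scipy.spatial.transform import Rotation as R
s=pickle.load(open('top0.pkl','rb'))
a=onz(s,85+102/4,160+199/4,.036);b=onz(s,85+224/4,160+182/4,.036);print('panels',a,b,(a+b)/2,np.degrees(np.arctan2(*(a-b)[[0,1]])))
sc=pickle.load(open('scene0.pkl','rb'))
a=onz(sc,320+164/4,230+105/4,.036);b=onz(sc,320+287/4,230+167/4,.036);print('scene',a,b,(a+b)/2)
# tray from scene: corners of rim
for p in [(591,40),(712,135),(590,255),(467,150)]: print('tray',onz(sc,200+(p[0]-400)/4,150+p[1]/4,.014))
st=telemetry.get_state();M=R.from_quat(st['eef_rot']).as_matrix();print(M.round(3))
print([x for x in dir(r) if x[0]!='_'])
E
```

```text
panels [0.45781064 0.25955308 0.036     ] [0.46929623 0.16865549 0.036     ] [0.46355344 0.21410429 0.036     ] -7.20158348645077
scene [0.46954243 0.17621123 0.036     ] [0.45597172 0.26419555 0.036     ] [0.46275708 0.22020339 0.036     ]
tray [ 0.40203169 -0.28098654  0.014     ]
tray [ 0.41312336 -0.14988785  0.014     ]
tray [ 0.55486852 -0.15899951  0.014     ]
tray [ 0.54355692 -0.29131119  0.014     ]
[[-0.     0.379  0.925]
 [-0.001  0.925 -0.379]
 [-1.    -0.001  0.   ]]
['Unreachable', 'pinch_z']
```

Call:
send_rows(commands=[0.08,-0.12,0,0,0,-0.056,0,0.08,-0.12,0,0,0,-0.056,0,0.08,-0.12,0,0,0,-0.056,0,0.08,-0.12,0,0,0,-0.056,0,0.08,-0.12,0,0,0,-0.056,0,0.08,-0.12,0,0,0,-0.056,0,0.08,-0.12,0,0,0,-0.056,0,0.08,-0.12,0,0,0,-0.056,0,0.08,-0.12,0,0,0,-0.056,0,0.08,-0.12,0,0,0,-0.056,0,0.08,-0.12,0,0,0,-0.056,0,0,0,0,0,0,0,0])

```text
clock: 1.35
tool_pos: [0.4591, 0.2336, 0.1989]
eef_rot: [0.454, 0.543, -0.454, 0.542]
contact_force: [0.8, -1.0, 0.5]
opening: 0.996
```

```bash
cat >> h.py <<'E'
from scipy.spatial.transform import Rotation as Rot
def show():
    st=telemetry.get_state();M=Rot.from_quat(st['eef_rot']).as_matrix()
    print('t',round(st['clock'],2),'pos',st['tool_pos'].round(4),'x',M[:,0].round(3),'y',M[:,1].round(3),'yang',np.degrees(np.arctan2(M[1,1],M[0,1])).round(2),'\nq',st['q'].round(2),'F',st['contact_force'].round(2),'M',st['moment'].round(3),'op',round(st['opening'],3));return st,M
E
python3 - <<'E'
from h import *
show()
import pickle
s=snap('wrist','w1.png');pickle.dump(s,open('w1.pkl','wb'))
E
```

```text
t 1.35 pos [0.4591 0.2336 0.1989] x [-0.002  0.001 -1.   ] y [ 0.984  0.177 -0.001] yang 10.17 
q [-0.59  0.55  0.05  1.9  -0.04  0.69 -0.34] F [ 0.85 -0.97  0.53] M [-0.092  0.032 -0.014] op 0.996
```

View pics/w1.png

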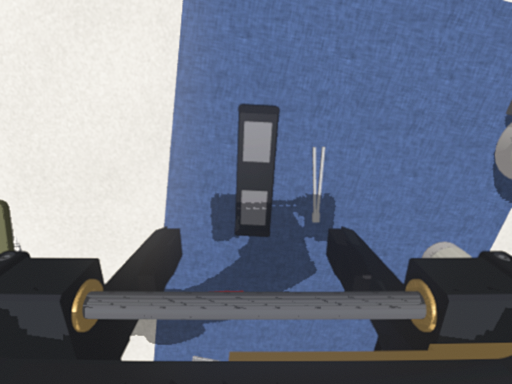

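The wrist picture shows the whole case, with panels at about (257,142) and (254,208) and the tweezers at (318,185).

```bash
python3 - <<'E'
from h import *
import pickle
s=pickle.load(open('w1.pkl','rb'));im=s['image']
hsv=cv2.cvtColor(im,cv2.COLOR_BGR2HSV)
m=cv2.inRange(hsv,(0,0,60),(180,60,220));o=np.zeros_like(m);o[112:232,236:282]=m[112:232,236:282]
ps=[]
for c in sorted(cv2.findContours(o,0,1)[0],key=cv2.contourArea)[-3:]:
    if cv2.contourArea(c)<60: continue
    (u,v),wh,a=cv2.minAreaRect(c);p=onz(s,u,v,.036);ps.append(p);print((u,v),wh,p.round(4))
m=255-cv2.inRange(hsv,(100,90,0),(125,255,255));m=cv2.bitwise_or(cv2.inRange(hsv,(0,0,0),(180,110,58)),o);q=np.zeros_like(m);q[98:238,230:284]=m[98:238,230:284]
q=cv2.morphologyEx(q,cv2.MORPH_OPEN,np.ones((5,5)))
c=max(cv2.findContours(q,0,1)[0],key=cv2.contourArea);print(cv2.boundingRect(c))
P=np.array([onz(s,*p[0].astype(float),.036)[:2] for p in c],np.float32);print(cv2.minAreaRect(P))
for uv in [(240,106),(278,106),(236,234),(270,236)]: print(uv,onz(s,*uv,.036).round(4))
cv2.imwrite('pics/m1.png',np.hstack([cv2.resize(im[95:245,200:300],None,fx=4,fy=4),cv2.cvtColor(cv2.resize(q[95:245,200:300],None,fx=4,fy=4),8)]))
E
```

```text
(255.9668731689453, 168.22769165039062) (37.453060150146484, 113.07063293457031) [0.4634 0.2283 0.036 ]
(238, 112, 40, 76)
((0.45959141850471497, 0.2501809895038605), (0.046574078500270844, 0.09848198294639587), 7.048910617828369)
(240, 106) [0.4304 0.3015 0.036 ]
(278, 106) [0.4758 0.3096 0.036 ]
(236, 234) [0.4528 0.1288 0.036 ]
(270, 236) [0.5008 0.1342 0.036 ]
```

View pics/m1.png

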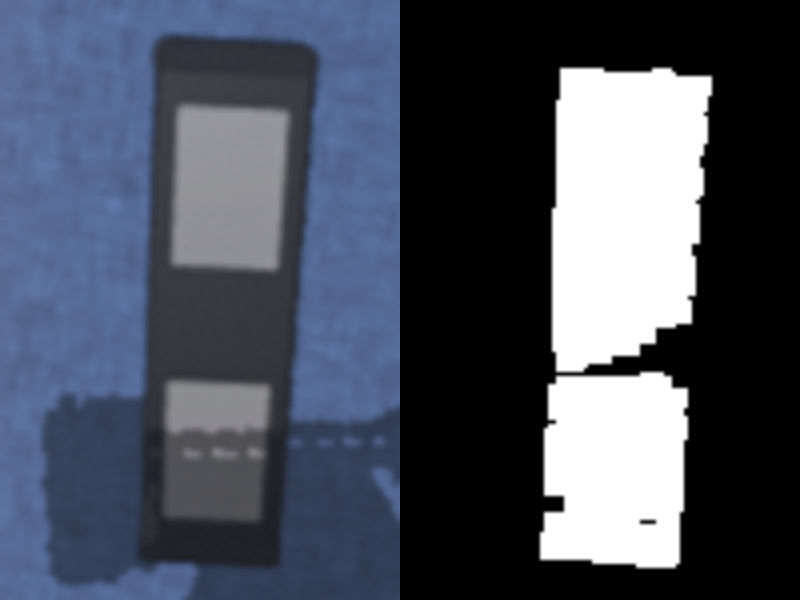

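```bash
python3 - <<'E'
from h import *
import pickle
s=pickle.load(open('w1.pkl','rb'))
T=np.array(s['world_to_cam']);print('cam',-T[:3,:3].T@T[:3,3])
P=[onz(s,200+x/4,95+y/4,.036) for x,y in [(229,187),(216,451),(236,72),(210,562),(236,38),(225,320)]]
for p in P: print(p.round(4))
d=P[0]-P[1];print((P[0]+P[1])/2,np.degrees(np.arctan2(d[1],d[0])),np.linalg.norm(d))
E
```

```text
cam [0.44514251 0.31668485 0.38208243]
[0.4588 0.2625 0.036 ]
[0.4708 0.1729 0.036 ]
[0.4546 0.2974 0.036 ]
[0.4762 0.1306 0.036 ]
[0.4528 0.3073 0.036 ]
[0.4654 0.2193 0.036 ]
[0.4648046  0.21770275 0.036     ] 97.60188805654052 0.0903365418790157
```

Call:
send_rows(commands=[0.01,-0.03,-0.12,0,0,-0.015,0,0.01,-0.03,-0.12,0,0,-0.014,0,0,0,-0.12,0,0,0,0,0,0,-0.12,0,0,0,0,0,0,-0.1,0,0,0,0,0,0,0,0,0,0,0,0,0,0,0,0,0,0])

```text
clock: 2.1
tool_pos: [0.4588, 0.2325, 0.05]
eef_rot: [0.463, 0.541, -0.457, 0.533]
contact_force: [-0.0, 0.8, 0.5]
opening: 1.005
```

```bash
python3 - <<'E'
from h import *
show()
E
```

```text
t 2.1 pos [0.4588 0.2325 0.05  ] x [-0.003  0.014 -1.   ] y [ 0.988  0.152 -0.001] yang 8.76 
q [-0.56  0.8   0.01  2.03 -0.06  0.31 -0.33] F [-0.04  0.8   0.45] M [-0.073  0.039 -0.048] op 1.005
```

Call:
send_rows(commands=[0.022,-0.058,0,-0.009,0,-0.014,0,0.01,-0.02,0,0,0,0,0,0,0,0,0,0,0,0])

```text
clock: 2.4
tool_pos: [0.4688, 0.2132, 0.053]
eef_rot: [0.467, 0.531, -0.466, 0.532]
contact_force: [0.4, 0.2, -0.1]
opening: 0.999
```

```bash
python3 - <<'E'
from h import *
show()
E
```

```text
t 2.4 pos [0.4688 0.2132 0.053 ] x [ 0.002  0.001 -1.   ] y [0.991 0.131 0.002] yang 7.5 
q [-0.53  0.79  0.03  2.02 -0.06  0.33 -0.33] F [ 0.38  0.18 -0.14] M [-0.062  0.085 -0.047] op 0.999
```

Call:
send_rows(commands=[-0.016,0.02,-0.1,0,0,0,0,0,0,-0.08,0,0,0,0,0,0,0,0,0,0,0,0,0,0,0,0,0,0])

```text
clock: 2.8
tool_pos: [0.4687, 0.2187, 0.0109]
eef_rot: [0.47, 0.53, -0.464, 0.532]
contact_force: [-1.4, -0.3, 0.4]
opening: 1.0
```

```bash
python3 - <<'E'
from h import *
show()
snap('wrist','w2.png')
E
```

```text
t 2.8 pos [0.4687 0.2187 0.0109] x [ 0.01   0.005 -1.   ] y [0.992 0.128 0.01 ] yang 7.33 
q [-0.54  0.87  0.02  2.04 -0.06  0.22 -0.34] F [-1.39 -0.35  0.43] M [-0.086  0.051 -0.047] op 1.0
```

View pics/w2.png

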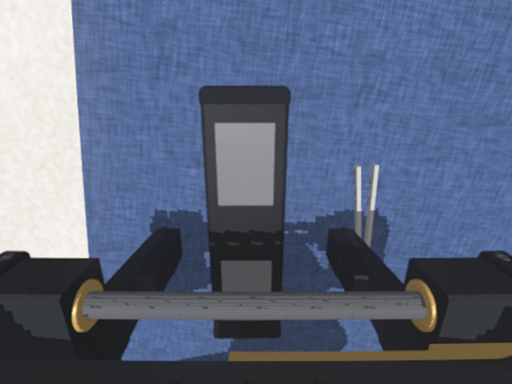

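The case is about 9 px left of the middle between the fingers. I'll shift by −5 mm in x, then close.

Call:
send_rows(commands=[-0.02,0,-0.016,0,0.006,0,0,0,0,0,0,0,0,0,0,0,0,0,0,0,0.5,0,0,0,0,0,0,0.6,0,0,0,0,0,0,0.6,0,0,0,0,0,0,0.6,0,0,0,0,0,0,0.6,0,0,0,0,0,0,0.6,0,0,0,0,0,0,0.6], newtons=45)

```text
clock: 3.75
tool_pos: [0.4651, 0.2192, 0.0096]
eef_rot: [0.47, 0.531, -0.464, 0.53]
contact_force: [0.2, 0.2, -0.6]
opening: 0.404
```

```bash
python3 - <<'E'
from h import *
show()
E
```

```text
t 3.75 pos [0.4651 0.2192 0.0096] x [ 0.004  0.007 -1.   ] y [0.992 0.127 0.005] yang 7.3 
q [-0.54  0.87  0.01  2.04 -0.07  0.22 -0.34] F [ 0.21  0.24 -0.6 ] M [-0.061  0.036  0.053] op 0.404
```

```bash
python3 - <<'E'
from h import *
snap('wrist','w3.png')
E
```

```text
(no output)
```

View pics/w3.png

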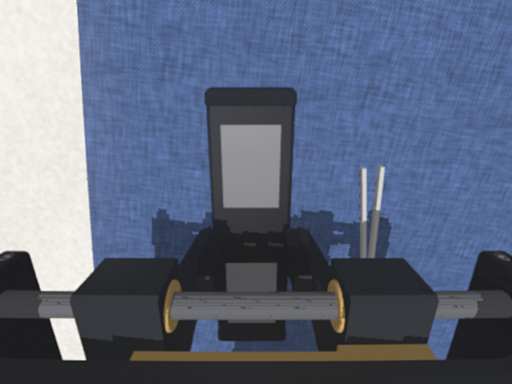

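The fingers are close to the case at around (210,250) and (300,250). I'll close further.

Call:
send_rows(commands=[0,0,0,0,0,0,1,0,0,0,0,0,0,1,0,0,0,0,0,0,1,0,0,0,0,0,0,1,0,0,0,0,0,0,1])

```text
clock: 4.3
tool_pos: [0.465, 0.2192, 0.0096]
eef_rot: [0.47, 0.531, -0.465, 0.53]
contact_force: [-0.3, -0.6, 0.4]
opening: 0.002
```

```bash
python3 - <<'E'
from h import *
show()
snap('wrist','w4.png')
E
```

```text
t 4.3 pos [0.465  0.2192 0.0096] x [ 0.004  0.007 -1.   ] y [0.992 0.127 0.004] yang 7.31 
q [-0.54  0.87  0.01  2.04 -0.07  0.22 -0.34] F [-0.32 -0.57  0.41] M [-0.053  0.096 -0.013] op 0.002
```

View pics/w4.png

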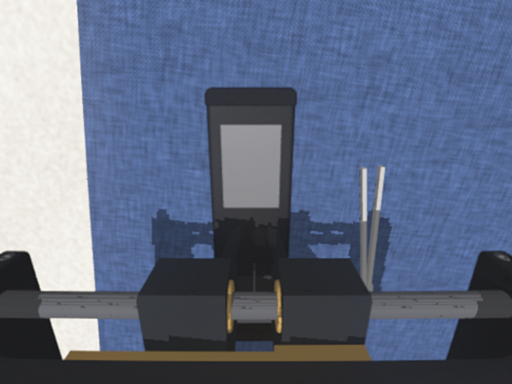

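```bash
python3 - <<'E'
from h import *
st,M=show()
for n in ['wrist','scene','top']:
    s=snap(n,n+'5.png');T=np.array(s['world_to_cam']);print(n,-T[:3,:3].T@T[:3,3],'tcp px',proj(s,st['tool_pos']),'casetop mid',proj(s,np.array([.4645,.218,.036])),[proj(s,np.array([.4645-.119*k,.218+.892*k,.036])).round(0) for k in (-.1,.1)])
E
```

```text
t 4.35 pos [0.4651 0.2192 0.0096] x [ 0.004  0.007 -1.   ] y [0.992 0.127 0.004] yang 7.31 
q [-0.54  0.87  0.01  2.04 -0.07  0.22 -0.34] F [ 0.46 -0.73 -0.01] M [-0.029  0.06  -0.01 ] op 0.001
wrist [0.4543018  0.30192205 0.19313753] tcp px [252.90499978 216.59724891] casetop mid [251.81154416 235.28641002] [array([253., 342.]), array([251.,  86.])]
scene [0.93544931 0.15660386 1.01122792] tcp px [372.72038491 267.4203199 ] casetop mid [375.19704998 263.9190488 ] [array([345., 248.]), array([407., 281.])]
top [ 0.37576798 -0.18663428  1.19415798] tcp px [126.99809128 207.77928289] casetop mid [124.38137646 207.32141987] [array([155., 203.]), array([ 95., 212.])]
```

View pics/scene5.png

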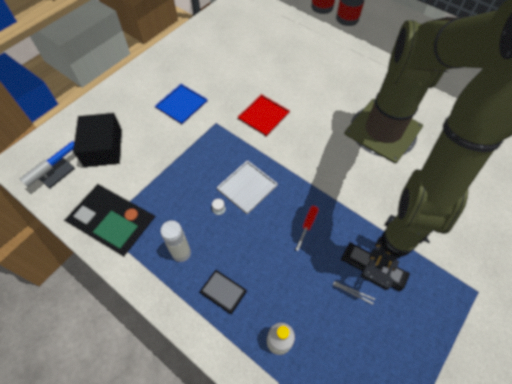

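View pics/top5.png

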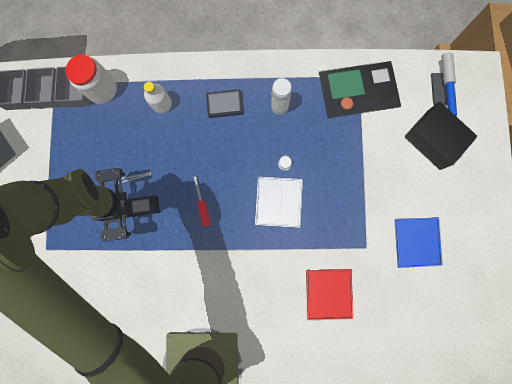

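```bash
python3 - <<'E'
from h import *
a=cv2.imread('pics/w3.png');b=cv2.imread('pics/wrist5.png')
f=lambda i:cv2.resize((255*(i[200:370,130:380]/255.)**.45).astype('uint8'),None,fx=3,fy=1.75*1)
g=lambda i:cv2.resize((255*(i[200:370,130:380]/255.)**.45).astype('uint8'),None,fx=1.6*1.9,fy=1.75,interpolation=2)
cv2.imwrite('pics/m5.png',np.vstack([g(a),g(b)]))
E
```

```text
(no output)
```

View pics/m5.png

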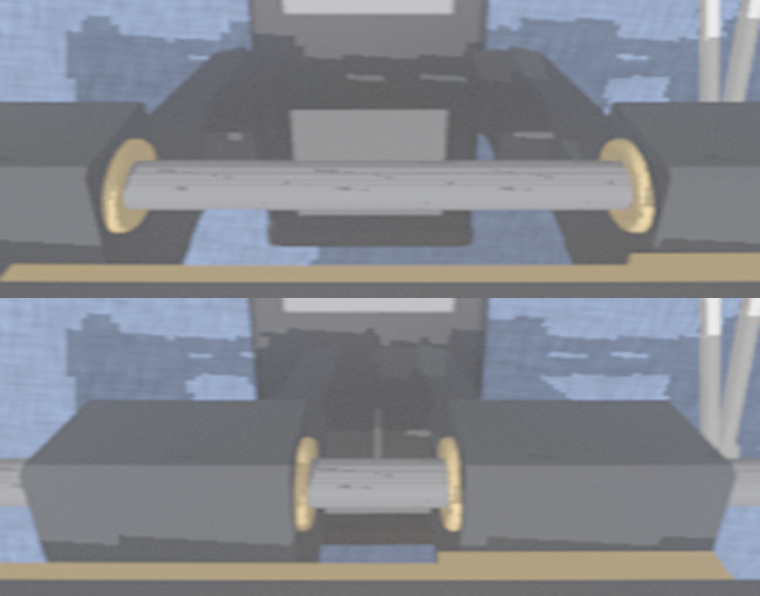

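```bash
python3 - <<'E'
from h import *
st,M=show()
s=cams.snapshot('wrist');o=st['tool_pos']
# tip corner ray (open: w2, tool-relative camera same): intersect with plane toolz = +-9mm
for uv in [(181,229),(327,229),(168,229),(342,229),(208,229),(298,229)]:
    c,d=ray(s,*uv);C=M.T@(c-o);D=M.T@d
    for z in (C[2]/abs(C[2])*.009,0.,-C[2]/abs(C[2])*.009):
        t=(z-C[2])/D[2];print(uv,'toolz',z,'pt',(C+t*D).round(4))
print(C)
E
```

```text
t 4.5 pos [0.465  0.2192 0.0096] x [ 0.004  0.007 -1.   ] y [0.992 0.127 0.004] yang 7.31 
q [-0.54  0.87  0.01  2.04 -0.07  0.22 -0.34] F [ 0.27 -0.87 -1.13] M [-0.103  0.085  0.022] op 0.003
(181, 229) toolz -0.009 pt [-0.0371 -0.0426 -0.009 ]
(181, 229) toolz 0.0 pt [-0.0197 -0.0477  0.    ]
(181, 229) toolz 0.009 pt [-0.0023 -0.0529  0.009 ]
(327, 229) toolz -0.009 pt [-0.037   0.0443 -0.009 ]
(327, 229) toolz 0.0 pt [-0.0196  0.0494  0.    ]
(327, 229) toolz 0.009 pt [-0.0022  0.0546  0.009 ]
(168, 229) toolz -0.009 pt [-0.0371 -0.0503 -0.009 ]
(168, 229) toolz 0.0 pt [-0.0197 -0.0564  0.    ]
(168, 229) toolz 0.009 pt [-0.0023 -0.0625  0.009 ]
(342, 229) toolz -0.009 pt [-0.037   0.0532 -0.009 ]
(342, 229) toolz 0.0 pt [-0.0196  0.0595  0.    ]
(342, 229) toolz 0.009 pt [-0.0022  0.0657  0.009 ]
(208, 229) toolz -0.009 pt [-0.037  -0.0265 -0.009 ]
(208, 229) toolz 0.0 pt [-0.0196 -0.0297  0.    ]
(208, 229) toolz 0.009 pt [-0.0022 -0.033   0.009 ]
(298, 229) toolz -0.009 pt [-0.037  0.027 -0.009]
(298, 229) toolz 0.0 pt [-0.0196  0.0301  0.    ]
(298, 229) toolz 0.009 pt [-0.0022  0.0333  0.009 ]
[-0.1830305   0.00067775 -0.08456206]
```

The fingers shut above the case. Rays to the fingertips in the wrist image put them about 37 mm short of the reported TCP. I'll open and go down in small steps, watching the force.

Call:
send_rows(commands=[0,0,0,0,0,0,0,0,0,0,0,0,0,0,0,0,0,0,0,0,0,0,0,0,0,0,0,0,0,0,0,0,0,0,0,0,0,0,0,0,0,0,0,0,0,0,0,0,0,0,0,-0.04,0,0,0,0,0,0,0,0,0,0,0])

```text
clock: 5.45
tool_pos: [0.4652, 0.2193, -0.0011]
eef_rot: [0.47, 0.531, -0.464, 0.53]
contact_force: [-0.3, -0.8, 0.1]
opening: 0.797
```

```bash
python3 - <<'E'
from h import *
show()
snap('wrist','w6.png')
E
```

```text
t 5.45 pos [ 0.4652  0.2193 -0.0011] x [ 0.004  0.007 -1.   ] y [0.992 0.127 0.005] yang 7.31 
q [-0.53  0.9   0.01  2.04 -0.07  0.2  -0.34] F [-0.28 -0.83  0.13] M [-0.102  0.094  0.008] op 0.797
```

View pics/w6.png

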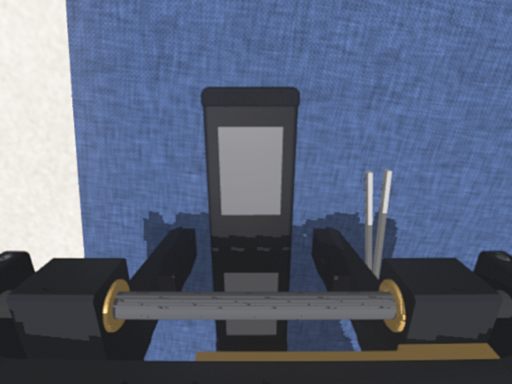

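Reported z is below the table with no contact, so the reported TCP is offset. I'll keep going down in small steps.

Call:
send_rows(commands=[0,0,0,0,0,0,0,0,0,0,0,0,0,0,0,0,-0.04,0,0,0,0,0,0,-0.04,0,0,0,0,0,0,0,0,0,0,0])

```text
clock: 6.0
tool_pos: [0.4656, 0.2194, -0.0224]
eef_rot: [0.47, 0.531, -0.464, 0.53]
contact_force: [0.0, 0.4, 0.6]
opening: 0.998
```

```bash
python3 - <<'E'
from h import *
show()
snap('wrist','w7.png')
E
```

```text
t 6.0 pos [ 0.4656  0.2194 -0.0224] x [ 0.005  0.007 -1.   ] y [0.992 0.127 0.006] yang 7.3 
q [-0.53  0.94  0.01  2.04 -0.07  0.16 -0.33] F [0.01 0.37 0.64] M [-0.062  0.072  0.01 ] op 0.998
```

View pics/w7.png

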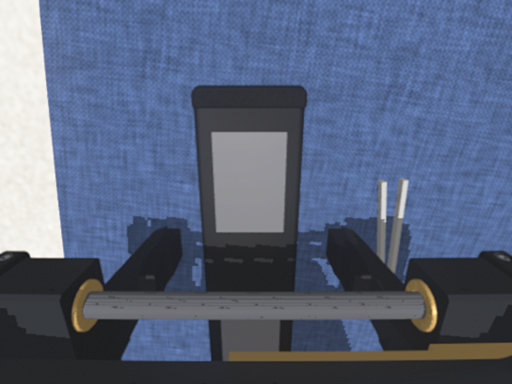

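Call:
send_rows(commands=[0,0,-0.034,0,0,0,0,0,0,0,0,0,0,0.5,0,0,0,0,0,0,1,0,0,0,0,0,0,1,0,0,0,0,0,0,1,0,0,0,0,0,0,1,0,0,0,0,0,0,1,0,0,0,0,0,0,1])

```text
clock: 6.85
tool_pos: [0.4651, 0.2193, -0.0313]
eef_rot: [0.47, 0.532, -0.464, 0.53]
contact_force: [-1.1, -1.2, -1.2]
opening: 0.564
```

```bash
python3 - <<'E'
from h import *
show()
E
```

```text
t 6.85 pos [ 0.4651  0.2193 -0.0313] x [ 0.004  0.007 -1.   ] y [0.992 0.127 0.005] yang 7.32 
q [-0.53  0.95  0.01  2.04 -0.07  0.14 -0.33] F [-1.15 -1.23 -1.17] M [-0.063  0.078 -0.002] op 0.564
```

The gripper holds the case, with an opening of 49.6 mm. I'll lift.

Call:
send_rows(commands=[0,0,0,0,0,0,1,0,0,0.04,0,0,0,1,0,0,0.06,0,0,0,1,0,0,0.06,0,0,0,1,0,0,0.08,0,0,0,1,0,0,0.08,0,0,0,1,0,0,0.08,0,0,0,1,0,0,0.08,0,0,0,1,0,0,0.04,0,0,0,1,0,0,0,0,0,0,1,0,0,0,0,0,0,1,0,0,0,0,0,0,1])

```text
clock: 8.05
tool_pos: [0.4599, 0.2174, 0.1037]
eef_rot: [0.467, 0.533, -0.467, 0.529]
contact_force: [-0.3, -0.3, -5.5]
opening: 0.564
```

```bash
python3 - <<'E'
from h import *
import pickle
show()
for n in ['wrist','scene']:
    s=snap(n,n+'8.png');pickle.dump(s,open(n+'8.pkl','wb'))
E
```

```text
t 8.05 pos [0.4599 0.2174 0.1037] x [-0.004  0.004 -1.   ] y [ 0.992  0.127 -0.003] yang 7.29 
q [-0.55  0.7   0.03  2.01 -0.06  0.44 -0.34] F [-0.28 -0.29 -5.5 ] M [0.182 0.075 0.043] op 0.564
```

View pics/wrist8.png

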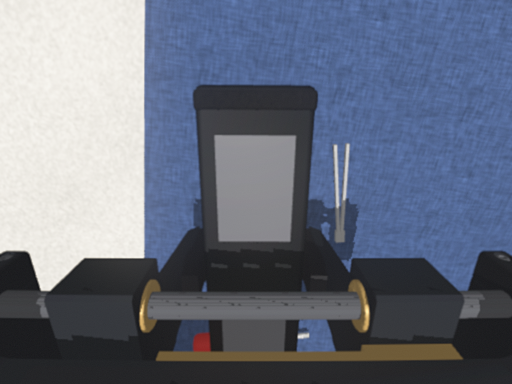

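View pics/scene8.png

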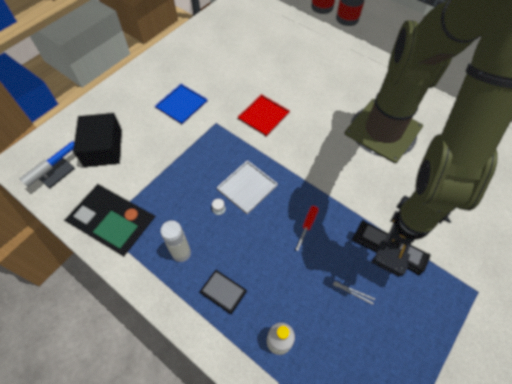

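```bash
python3 - <<'E'
from h import *
F=[];Mm=[]
for i in range(6):
    cams.snapshot('wrist');st=telemetry.get_state();F.append(st['contact_force']);Mm.append(st['moment'])
print(np.mean(F,0),np.std(F,0),np.mean(Mm,0),np.std(Mm,0))
E
```

```text
[-0.20411797 -0.02745468 -5.48359307] [0.41184481 0.44192109 0.3067711 ] [0.10900606 0.06446616 0.00121816] [0.02899199 0.01455886 0.02062044]
```

Sampled over six readings, the wrist moment is Mx ≈ +0.11 against about −0.065 with nothing held, and Fz = −5.5 N. That puts the centre of mass about 32 mm to the −y side, so the −y end is heavy. I'll lay the case down again.

Call:
send_rows(commands=[0.02,0.008,-0.08,0,0,0,1,0,0,-0.08,0,0,0,1,0,0,-0.08,0,0,0,1,0,0,-0.08,0,0,0,1,0,0,-0.08,0,0,0,1,0,0,-0.06,0,0,0,1,0,0,-0.03,0,0,0,1,0,0,0,0,0,0,1,0,0,0,0,0,0,1])

```text
clock: 9.35
tool_pos: [0.4692, 0.2218, -0.022]
eef_rot: [0.47, 0.532, -0.464, 0.53]
contact_force: [0.2, 0.2, -4.6]
opening: 0.566
```

```bash
python3 - <<'E'
from h import *
show()
E
```

```text
t 9.35 pos [ 0.4692  0.2218 -0.022 ] x [ 0.003  0.008 -1.   ] y [0.992 0.127 0.004] yang 7.31 
q [-0.53  0.94  0.01  2.03 -0.07  0.17 -0.33] F [ 0.2   0.25 -4.63] M [ 0.073  0.094 -0.057] op 0.566
```

Call:
send_rows(commands=[0,0,-0.024,0,0,0,1,0,0,-0.012,0,0,0,1,0,0,0,0,0,0,1])

```text
clock: 9.65
tool_pos: [0.4707, 0.2226, -0.0299]
eef_rot: [0.471, 0.531, -0.463, 0.53]
contact_force: [0.3, 0.4, -5.8]
opening: 0.559
```

Call:
send_rows(commands=[0,0,-0.008,0,0,0,1,0,0,0,0,0,0,1])

```text
clock: 9.85
tool_pos: [0.4709, 0.2227, -0.0309]
eef_rot: [0.472, 0.531, -0.463, 0.53]
contact_force: [-0.2, -0.5, -4.1]
opening: 0.564
```

```bash
python3 - <<'E'
from h import *
show()
E
```

```text
t 9.85 pos [ 0.4709  0.2227 -0.0309] x [ 0.007  0.011 -1.   ] y [0.992 0.127 0.009] yang 7.3 
q [-0.53  0.95  0.01  2.03 -0.07  0.15 -0.33] F [-0.21 -0.53 -4.14] M [-0.156  0.213  0.015] op 0.564
```

Call:
send_rows(commands=[0,0,-0.01,0,0,0,1,0,0,0,0,0,0,1])

```text
clock: 10.05
tool_pos: [0.4711, 0.2227, -0.0305]
eef_rot: [0.472, 0.531, -0.462, 0.53]
contact_force: [-1.0, -1.0, -4.6]
opening: 0.563
```

```bash
python3 - <<'E'
from h import *
show()
E
```

```text
t 10.05 pos [ 0.4711  0.2227 -0.0305] x [ 0.008  0.011 -1.   ] y [0.992 0.126 0.01 ] yang 7.26 
q [-0.53  0.95  0.01  2.03 -0.07  0.15 -0.33] F [-1.02 -0.96 -4.64] M [0.012 0.17  0.007] op 0.563
```

Call:
send_rows(commands=[0,0,-0.016,0,0,0,1,0,0,-0.016,0,0,0,1,0,0,0,0,0,0,1])

```text
clock: 10.35
tool_pos: [0.4717, 0.2229, -0.0301]
eef_rot: [0.474, 0.53, -0.461, 0.531]
contact_force: [0.8, -0.7, -6.0]
opening: 0.565
```

```bash
python3 - <<'E'
from h import *
show()
snap('scene','scene9.png')
snap('wrist','w9.png')
E
```

```text
t 10.35 pos [ 0.4717  0.2229 -0.0301] x [ 0.012  0.013 -1.   ] y [0.992 0.126 0.014] yang 7.22 
q [-0.53  0.95  0.01  2.03 -0.07  0.14 -0.33] F [ 0.83 -0.68 -5.97] M [0.117 0.126 0.007] op 0.565
```

View pics/w9.png

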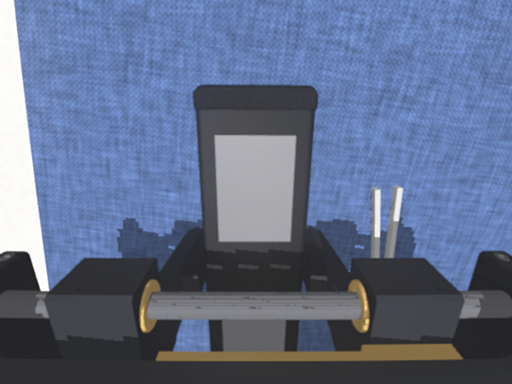

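Call:
send_rows(commands=[-0.024,-0.012,0,-0.009,0.008,0,1,0,0,0,0,0,0,1])

```text
clock: 10.65
tool_pos: [0.4668, 0.2205, -0.0313]
eef_rot: [0.467, 0.53, -0.468, 0.531]
contact_force: [-3.1, -0.2, 8.7]
opening: 0.563
```

```bash
python3 - <<'E'
from h import *
show()
E
```

```text
t 10.65 pos [ 0.4668  0.2205 -0.0313] x [ 0.001 -0.001 -1.   ] y [0.992 0.126 0.001] yang 7.22 
q [-0.54  0.96  0.01  2.03 -0.07  0.16 -0.34] F [-3.06 -0.24  8.71] M [ 0.089  0.605 -0.04 ] op 0.563
```

The case is on the mat, pressing with 9 N. I'll let go and lift away.

Call:
send_rows(commands=[0,0,0,0,0,0,0.3,0,0,0,0,0,0,0,0,0,0,0,0,0,0,0,0,0,0,0,0,0,0,0,0,0,0,0,0,0,0,0,0,0,0,0,0,0,0.1,0,0,0,0,0,0,0.2,0,0,0,0,0,0,0.2,0,0,0,0,0,0,0.2,0,0,0,0,0,0,0,0,0,0,0])

```text
clock: 11.75
tool_pos: [0.4644, 0.2191, 0.1462]
eef_rot: [0.465, 0.531, -0.47, 0.53]
contact_force: [1.0, 0.2, -0.4]
opening: 0.997
```

```bash
python3 - <<'E'
from h import *
import pickle
show()
for n in ['wrist']:
    s=snap(n,n+'10.png');pickle.dump(s,open(n+'10.pkl','wb'))
E
```

```text
t 11.75 pos [0.4644 0.2191 0.1462] x [-0.005 -0.004 -1.   ] y [ 0.992  0.126 -0.005] yang 7.23 
q [-0.57  0.63  0.06  1.96 -0.06  0.56 -0.34] F [ 0.98  0.2  -0.36] M [-0.058 -0.006 -0.002] op 0.997
```

View pics/wrist10.png

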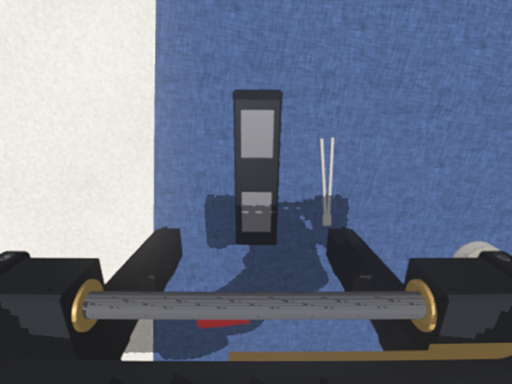

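The case lies flat, with panels at (257,134) and (257,212), and the tweezers haven't moved.

```bash
python3 - <<'E'
from h import *
import pickle
s=pickle.load(open('wrist10.pkl','rb'))
a=onz(s,257.3,133.5,.036);b=onz(s,256.8,211.5,.036);d=a-b;m=(a+b)/2
print(a,b,m,np.degrees(np.arctan2(d[1],d[0])),np.linalg.norm(d))
for k in (.05,.055): print(m+k*d/np.linalg.norm(d))
print(onz(s,257,91,.036),onz(s,257,243,.036))
E
```

```text
[0.46252631 0.26446515 0.036     ] [0.47368908 0.17504436 0.036     ] [0.4681077  0.21975476 0.036     ] 97.11566302862495 0.0901148455821553
[0.46191406 0.26936966 0.036     ]
[0.46129469 0.27433115 0.036     ]
[0.4566772  0.30667849 0.036     ] [0.47935489 0.13362988 0.036     ]
```

Call:
send_rows(commands=[-0.006,0.11,-0.1,0.002,0,0,0,-0.006,0.11,-0.1,0,0,0,0,0,0,-0.15,0,0,0,0,0,0,-0.1,0,0,0,0,0,0,-0.1,0,0,0,0,0,0,0,0,0,0,0])

```text
clock: 12.4
tool_pos: [0.4554, 0.2732, -0.0036]
eef_rot: [0.463, 0.533, -0.473, 0.528]
contact_force: [-0.9, 0.0, 0.4]
opening: 0.997
```

```bash
python3 - <<'E'
from h import *
show()
s=snap('wrist','w11.png')
E
```

```text
t 12.4 pos [ 0.4554  0.2732 -0.0036] x [-0.014 -0.006 -1.   ] y [ 0.992  0.125 -0.015] yang 7.21 
q [-0.64  0.91  0.03  1.97 -0.09  0.28 -0.41] F [-0.86  0.05  0.45] M [-0.067  0.039  0.03 ] op 0.997
```

View pics/w11.png

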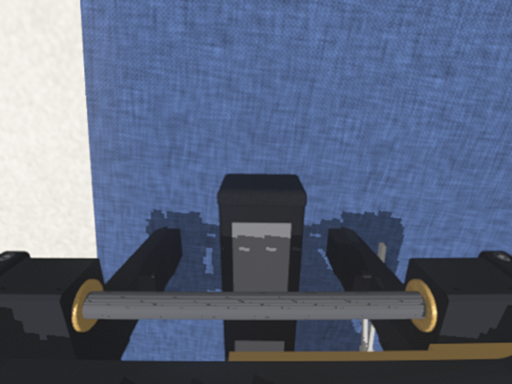

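Call:
send_rows(commands=[0.022,0,-0.06,0.004,-0.009,0,0,0,0,-0.044,0,0,0,0,0,0,0,0,0,0,0])

```text
clock: 12.75
tool_pos: [0.4624, 0.2736, -0.0276]
eef_rot: [0.469, 0.53, -0.467, 0.531]
contact_force: [-0.3, -0.4, 0.3]
opening: 1.0
```

```bash
python3 - <<'E'
from h import *
show()
E
```

```text
t 12.75 pos [ 0.4624  0.2736 -0.0276] x [ 0.003  0.002 -1.   ] y [0.992 0.125 0.003] yang 7.17 
q [-0.63  0.96  0.02  1.97 -0.09  0.21 -0.41] F [-0.32 -0.38  0.35] M [-0.108  0.094  0.019] op 1.0
```

Close, at 60 N.

Call:
send_rows(commands=[0,0,-0.006,0,0,0,0.4,0,0,0,0,0,0,1,0,0,0,0,0,0,1,0,0,0,0,0,0,1,0,0,0,0,0,0,1,0,0,0,0,0,0,1,0,0,0,0,0,0,1,0,0,0,0,0,0,1], newtons=60)

```text
clock: 13.55
tool_pos: [0.4631, 0.2744, -0.0263]
eef_rot: [0.47, 0.53, -0.466, 0.531]
contact_force: [-0.3, -1.0, -0.9]
opening: 0.564
```

```bash
python3 - <<'E'
from h import *
show()
E
```

```text
t 13.55 pos [ 0.4631  0.2744 -0.0263] x [ 0.005  0.004 -1.   ] y [0.992 0.125 0.005] yang 7.16 
q [-0.63  0.95  0.02  1.97 -0.09  0.21 -0.41] F [-0.28 -1.04 -0.86] M [-0.098  0.088 -0.049] op 0.564
```

Call:
send_rows(commands=[0,0,0.04,0,0,0,1,0,0,0.06,0,0,0,1,0,0,0.08,0,0,0,1,0,0,0.08,0,0,0,1,0,0,0.1,0,0,0,1,0,0,0.1,0,0,0,1,0,0,0.1,0,0,0,1,0,0,0.1,0,0,0,1,0,0,0.1,0,0,0,1,0,0,0.1,0,0,0,1,0,0,0.06,0,0,0,1,0,0,0,0,0,0,1])

```text
clock: 14.75
tool_pos: [0.4568, 0.2724, 0.221]
eef_rot: [0.47, 0.531, -0.466, 0.529]
contact_force: [1.2, 0.9, -6.0]
opening: 0.561
```

```bash
python3 - <<'E'
from h import *
show()
snap('scene','scene12.png')
snap('wrist','w12.png')
E
```

```text
t 14.75 pos [0.4568 0.2724 0.221 ] x [ 0.002  0.007 -1.   ] y [0.992 0.123 0.002] yang 7.08 
q [-0.68  0.54  0.09  1.84 -0.07  0.76 -0.43] F [ 1.18  0.86 -5.97] M [0.548 0.007 0.023] op 0.561
```

View pics/scene12.png

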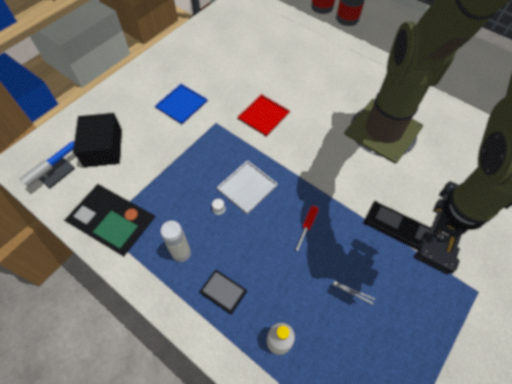

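View pics/w12.png

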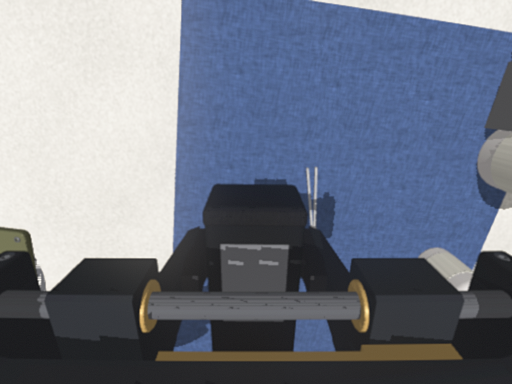

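The grip is firm and level, and the moment agrees with the −y end being heavy. Next I'll carry it towards the tray while yawing −97°.

Call:
send_rows(commands=[0,-0.06,0.01,0,0,-0.03,1,0,-0.1,0.01,0,0,-0.06,1,0,-0.12,0,0,0,-0.07,1,0,-0.12,0,0,0,-0.07,1,0,-0.12,0,0,0,-0.07,1,0,-0.12,0,0,0,-0.07,1,0,-0.12,0,0,0,-0.07,1,0,-0.12,0,0,0,-0.07,1])

```text
clock: 15.65
tool_pos: [0.4461, 0.0389, 0.2175]
eef_rot: [-0.64, -0.295, 0.648, -0.288]
contact_force: [1.2, 1.6, -4.9]
opening: 0.561
```

```bash
python3 - <<'E'
from h import *
show()
E
```

```text
t 15.65 pos [0.4461 0.0389 0.2175] x [-0.014  0.004 -1.   ] y [ 0.751 -0.66  -0.013] yang -41.29 
q [-0.4   0.46  0.32  2.06 -0.24  0.67 -0.64] F [ 1.22  1.64 -4.86] M [ 0.342 -0.27   0.022] op 0.561
```

Call:
send_rows(commands=[0,-0.13,0.01,0,0,-0.067,1,0,-0.13,0.01,0,0,-0.067,1,0,-0.13,0.01,0,0,-0.067,1,0,-0.13,0.01,0,0,-0.067,1,0,-0.13,0,0,0,-0.067,1,0,-0.13,0,0,0,-0.067,1,0,-0.11,0,0,0,-0.067,1,0,-0.06,0,0,0,-0.04,1,0,0,0,0,0,0,1])

```text
clock: 16.55
tool_pos: [0.4309, -0.2202, 0.2231]
eef_rot: [-0.699, 0.002, 0.715, 0.012]
contact_force: [-1.3, 0.3, -5.7]
opening: 0.561
```

```bash
python3 - <<'E'
from h import *
show()
snap('scene','scene13.png')
E
```

```text
t 16.55 pos [ 0.4309 -0.2202  0.2231] x [-0.022  0.013 -1.   ] y [-0.02  -1.    -0.013] yang -91.16 
q [ 0.03  0.54  0.55  1.95 -0.4   0.78 -0.78] F [-1.29  0.33 -5.66] M [-0.078 -0.356  0.057] op 0.561
```

View pics/scene13.png

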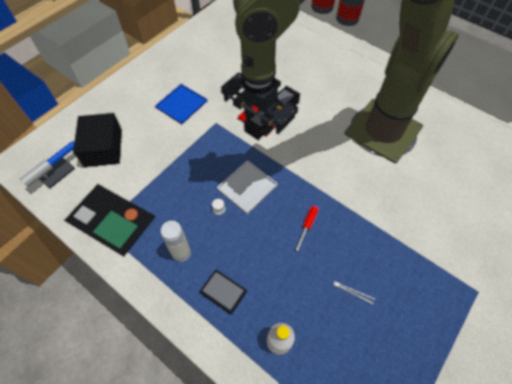

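Call:
send_rows(commands=[0.03,0,0,0,-0.05,0,1,0.034,0,0,0,-0.083,0,1,0.034,0,0,0,-0.083,0,1,0.034,0,0,0,-0.083,0,1,0.034,0,0,0,-0.083,0,1,0.034,0,0,0,-0.083,0,1])

```text
clock: 17.2
tool_pos: [0.4771, -0.2093, 0.2274]
eef_rot: [0.859, 0.028, -0.511, -0.011]
contact_force: [-0.3, -0.0, -8.2]
opening: 0.562
```

```bash
python3 - <<'E'
from h import *
show()
E
```

```text
t 17.2 pos [ 0.4771 -0.2093  0.2274] x [ 0.476  0.059 -0.878] y [ 0.037 -0.998 -0.047] yang -87.88 
q [ 0.86  0.46 -0.48  2.26 -0.97  0.08 -0.12] F [-0.26 -0.04 -8.2 ] M [-0.096  0.762 -0.049] op 0.562
```

The pitch drove joints 5 and 6 towards their limits, so this wrist branch can't point the tool outward. I'll fit a kinematic model from the logged poses and plan with that.

```bash
cat > kin.py <<'E'
import numpy as np
from scipy.spatial.transform import Rotation as R
def Rz(a): return R.from_euler('z',a).as_matrix()
def Ry(a): return R.from_euler('y',a).as_matrix()
def fk(q,d,s):
    # returns pos, matrix of flange (z along tool)
    M=Rz(s[0]*q[0]);p=np.array([0,0,d[0]])
    M=M@Ry(q[1])@Rz(s[1]*q[2]);p=p+M@[0,0,d[1]]
    M=M@Ry(q[3])@Rz(s[2]*q[4]);p=p+M@[0,0,d[2]]
    M=M@Ry(q[5])@Rz(s[3]*q[6]);p=p+M@[0,0,d[3]]
    return p,M
E
python3 - <<'E'
from kin import *
import itertools
from scipy.optimize import least_squares
D=[([-1.1481875,.68996754,-.19452473,1.56631628,.15730828,.90247443,-.21508454],[.23671776,.5777076,.20092801],[0,-.001,-1],[.379,.925,-.001]),
([-0.59,.55,.05,1.9,-.04,.69,-.34],[.4591,.2336,.1989],[-.002,.001,-1],[.984,.177,-.001]),
([-.53,.95,.01,2.04,-.07,.14,-.33],[.4651,.2193,-.0313],[.004,.007,-1],[.992,.127,.005]),
([-.63,.96,.02,1.97,-.09,.21,-.41],[.4624,.2736,-.0276],[.003,.002,-1],[.992,.125,.003]),
([-.68,.54,.09,1.84,-.07,.76,-.43],[.4568,.2724,.221],[.002,.007,-1],[.992,.123,.002]),
([-.4,.46,.32,2.06,-.24,.67,-.64],[.4461,.0389,.2175],[-.014,.004,-1],[.751,-.66,-.013]),
([.03,.54,.55,1.95,-.4,.78,-.78],[.4309,-.2202,.2231],[-.022,.013,-1],[-.02,-1,-.013]),
([.86,.46,-.48,2.26,-.97,.08,-.12],[.4771,-.2093,.2274],[.476,.059,-.878],[.037,-.998,-.047])]
best=None
for s in itertools.product([1,-1],repeat=4):
  def f(d):
    o=[]
    for q,p,x,y in D:
        P,M=fk(q,d,s);o+=list(5*(P-p))+list(M[:,2]-x)
    return np.array(o)
  r=least_squares(f,[.34,.4,.4,.2]); 
  if best is None or r.cost<best[0]: best=(r.cost,s,r.x); 
  print(s,r.cost,r.x.round(3))
c,s,d=best
for q,p,x,y in D:
    P,M=fk(q,d,s);print((P-p).round(3),(M[:,2]-x).round(3),(M.T@y).round(3))
E
```

```text
(1, 1, 1, 1) 22.907950581423787 [ 0.752  0.29  -0.034  0.867]
(1, 1, 1, -1) 22.907950581423787 [ 0.752  0.29  -0.034  0.867]
(1, 1, -1, 1) 25.25757999767909 [-0.013  0.276  0.038  0.021]
(1, 1, -1, -1) 25.25757999767909 [-0.013  0.276  0.038  0.021]
(1, -1, 1, 1) 25.048975701677307 [-0.354  0.37  -0.095 -0.146]
(1, -1, 1, -1) 25.048975701677307 [-0.354  0.37  -0.095 -0.146]
(1, -1, -1, 1) 23.31529047828241 [-0.973  0.387 -0.07  -0.777]
(1, -1, -1, -1) 23.31529047828241 [-0.973  0.387 -0.07  -0.777]
(-1, 1, 1, 1) 2.8367243796339823 [-0.733  0.813  0.029 -0.275]
(-1, 1, 1, -1) 2.8367243796339823 [-0.733  0.813  0.029 -0.275]
(-1, 1, -1, 1) 2.2336159127937125 [-0.688  0.73   0.126 -0.385]
(-1, 1, -1, -1) 2.2336159127937125 [-0.688  0.73   0.126 -0.385]
(-1, -1, 1, 1) 0.49525320120418975 [0.126 0.581 0.34  0.161]
(-1, -1, 1, -1) 0.49525320120418975 [0.126 0.581 0.34  0.161]
(-1, -1, -1, 1) 0.18956340669210778 [0.298 0.55  0.364 0.286]
(-1, -1, -1, -1) 0.18956340669210778 [0.298 0.55  0.364 0.286]
[-0.044  0.022  0.009] [-0.001 -0.001  0.   ] [-0.908 -0.417 -0.001]
[-0.017  0.041  0.001] [ 0.005 -0.     0.   ] [-0.778 -0.628  0.004]
[-0.027  0.034  0.003] [0.006 0.    0.   ] [-0.792 -0.611  0.005]
[-0.032  0.032 -0.001] [-0.002  0.001  0.   ] [-0.686 -0.728 -0.002]
[-0.022  0.039 -0.   ] [ 0.001 -0.003  0.   ] [-0.653 -0.757  0.001]
[-0.004  0.042 -0.002] [-0.001  0.002  0.   ] [-0.286 -0.958 -0.002]
[ 0.02   0.034 -0.004] [0.008 0.001 0.   ] [-0.012 -1.    -0.001]
[-0.004  0.035 -0.006] [-0.     0.002  0.001] [-0.97  -0.24  -0.002]
```

```bash
cat > kin.py <<'E'
import numpy as np
from scipy.spatial.transform import Rotation as R
from scipy.optimize import least_squares
def Rz(a): return R.from_euler('z',a).as_matrix()
def Ry(a): return R.from_euler('y',a).as_matrix()
LO=np.array([-3.01,-.46,-1.47,.13,-1,.04,-2.66]);HI=np.array([3.01,2.08,1.51,2.56,4.14,2.09,2.66])
def fk(q,d):
    # d: 4 link vectors (12)
    d=np.reshape(d,(4,3));M=Rz(-q[0]);p=M@d[0]
    M=M@Ry(q[1])@Rz(-q[2]);p=p+M@d[1]
    M=M@Ry(q[3])@Rz(-q[4]);p=p+M@d[2]
    M=M@Ry(q[5])@Rz(-q[6]);p=p+M@d[3]
    return p,M
E
python3 - <<'E'
from kin import *
D=[([-1.1481875,.68996754,-.19452473,1.56631628,.15730828,.90247443,-.21508454],[.23671776,.5777076,.20092801],[0,-.001,-1],[.379,.925,-.001]),
([-0.59,.55,.05,1.9,-.04,.69,-.34],[.4591,.2336,.1989],[-.002,.001,-1],[.984,.177,-.001]),
([-.53,.95,.01,2.04,-.07,.14,-.33],[.4651,.2193,-.0313],[.004,.007,-1],[.992,.127,.005]),
([-.63,.96,.02,1.97,-.09,.21,-.41],[.4624,.2736,-.0276],[.003,.002,-1],[.992,.125,.003]),
([-.68,.54,.09,1.84,-.07,.76,-.43],[.4568,.2724,.221],[.002,.007,-1],[.992,.123,.002]),
([-.4,.46,.32,2.06,-.24,.67,-.64],[.4461,.0389,.2175],[-.014,.004,-1],[.751,-.66,-.013]),
([.03,.54,.55,1.95,-.4,.78,-.78],[.4309,-.2202,.2231],[-.022,.013,-1],[-.02,-1,-.013]),
([.86,.46,-.48,2.26,-.97,.08,-.12],[.4771,-.2093,.2274],[.476,.059,-.878],[.037,-.998,-.047])]
d0=np.array([0,0,.3,0,0,.5,0,0,.36,0,0,.29])
def f(d): return np.concatenate([np.ravel([(fk(q,d)[0]-p)*100 for q,p,x,y in D]),.3*(d-d0)*np.array([10,10,3]*4)])
r=least_squares(f,d0);d=r.x;print(r.cost,d.reshape(4,3).round(4))
for q,p,x,y in D:
    P,M=fk(q,d);print((P-p).round(4),(M.T@y).round(3),(M.T@np.array(x)).round(3))
np.save('d.npy',d)
E
```

```text
0.1777020915075758 [[-0.003  -0.0179  0.347 ]
 [-0.0083 -0.0297  0.5673]
 [ 0.0018 -0.0034  0.3509]
 [-0.0019  0.0069  0.3655]]
[-0.0015  0.0003  0.0002] [-1.    -0.    -0.001] [-0.001 -0.     1.   ]
[0.0011 0.0002 0.0001] [-1.     0.001  0.004] [0.004 0.001 1.   ]
[ 0.0019 -0.001   0.0026] [-1.     0.002  0.005] [0.006 0.    1.   ]
[-0.0006 -0.0002 -0.0017] [-1.     0.005 -0.002] [-0.002 -0.002  1.   ]
[-0.001  -0.0001 -0.0018] [-1.     0.001  0.001] [0.    0.003 1.   ]
[-0.002  -0.0007  0.0005] [-1.    -0.001 -0.002] [-0.002 -0.001  1.   ]
[ 0.0019 -0.0005  0.0009] [-1.     0.001 -0.001] [-0.001 -0.008  1.   ]
[ 0.0001  0.0004 -0.0008] [-1.    -0.003 -0.002] [-0.002 -0.     1.   ]
```

```bash
cat >> kin.py <<'E'
d=np.load('d.npy')
def tgt(th,phi):
    # heading th, phi = depression below horizontal; heavy end (tool z) ; phi=0 upright, phi=90 level
    x=np.array([np.cos(phi)*np.cos(th),np.cos(phi)*np.sin(th),-np.sin(phi)])
    z=np.array([-np.sin(phi)*np.cos(th),-np.sin(phi)*np.sin(th),-np.cos(phi)])
    y=np.cross(z,x);return np.array([x,y,z]).T
def err(q,p,T):
    P,M=fk(q,d);A=np.array([M[:,2],-M[:,0],-M[:,1]]).T  # tool x,y,z
    return np.concatenate([(P-p),R.from_matrix(T@A.T).as_rotvec()*.3])
def ik(p,T,q0,reg=1e-3):
    m=.03
    s=least_squares(lambda q:np.concatenate([err(q,p,T)*10,reg*(q-q0)]),np.clip(q0,LO+m,HI-m),bounds=(LO+m-1e-9,HI-m+1e-9))
    return s.x,np.abs(err(s.x,p,T)).max()
E
python3 - <<'E'
from kin import *
# check tool z sign
P,M=fk([-.55,.7,.03,2.01,-.06,.44,-.34],d);print('z',np.cross(M[:,2],-M[:,0]).round(2), (-M[:,1]).round(2))
rng=np.random.default_rng(0)
g=np.array([.478,-.224,.16])
for th in range(-180,180,30):
    T=tgt(np.radians(th),0);p=g+.056*T[:,0];sol=[]
    for k in range(14):
        q,e=ik(p,T,rng.uniform(LO,HI),1e-4)
        if e<.003: sol.append((min(np.min(q-LO),np.min(HI-q)),q))
    sol.sort(key=lambda s:-s[0]);print(th,len(sol),[(round(a,2),b.round(2).tolist()) for a,b in sol[:2]])
E
```

```text
z [ 0.13 -0.99 -0.  ] [ 0.13 -0.99 -0.  ]
-180 0 []
-150 9 [(np.float64(0.23), [-0.27, 1.57, 0.81, 1.17, 0.18, 1.79, 2.43]), (np.float64(0.12), [-0.06, 1.43, 0.2, 1.16, 0.53, 1.97, 2.02])]
-120 9 [(np.float64(0.6), [-0.33, 1.37, 0.34, 1.57, 0.74, 1.49, 1.96]), (np.float64(0.51), [-0.26, 1.35, 0.2, 1.57, 0.82, 1.58, 1.87])]
-90 8 [(np.float64(0.55), [-0.32, 1.32, 0.07, 2.01, 1.28, 1.45, 1.41]), (np.float64(0.55), [-0.51, 1.38, 0.36, 2.01, 1.2, 1.15, 1.49])]
-60 9 [(np.float64(0.14), [-0.17, 1.46, -0.17, 2.42, 1.72, 1.92, 0.89]), (np.float64(0.13), [-0.46, 1.52, 0.25, 2.43, 1.81, 1.46, 0.74])]
-30 0 []
0 3 [(np.float64(0.03), [1.02, 1.58, -0.36, 2.52, 4.11, 1.83, 2.55]), (np.float64(0.03), [1.02, 1.58, -0.36, 2.52, 4.11, 1.83, 2.55])]
30 3 [(np.float64(0.06), [1.72, 1.85, -1.37, 2.11, 0.08, 0.1, 0.26]), (np.float64(0.04), [1.73, 1.9, -1.43, 2.12, 0.73, 0.13, -0.39])]
60 3 [(np.float64(0.05), [1.17, 1.35, -0.46, 1.69, -0.95, 1.27, 1.21]), (np.float64(0.04), [1.16, 1.34, -0.44, 1.69, -0.96, 1.28, 1.23])]
90 8 [(np.float64(0.52), [1.16, 1.53, -0.94, 1.26, -0.26, 1.57, 0.58]), (np.float64(0.52), [1.16, 1.53, -0.94, 1.26, -0.26, 1.57, 0.58])]
120 0 []
150 0 []
```

```bash
python3 - <<'E'
from kin import *
q=np.array([-.33,1.35,.2,1.75,1.0,1.5,1.7])
for th in (-90,-105,-120):
  qq=q
  for phi in range(0,91,15):
    T=tgt(np.radians(th),np.radians(phi));g=np.array([.478,-.224,.26]);p=g+.056*T[:,0]
    qq,e=ik(p,T,qq,2e-2);print(th,phi,qq.round(2),round(e,4))
qc=np.array([0.86,.46,-.48,2.26,-.97,.08,-.12])
print('yaw scan level from q at th=0')
for sgn in (1,-1):
  qq=np.array([.03,.54,.55,1.95,-.4,.78,-.78])
  for k in range(0,13):
    th=sgn*k*15;T=tgt(np.radians(th),np.pi/2-.001);p=np.array([.45,-.22,.26-.056])
    qq,e=ik(p,T,qq,2e-2);print(th,qq.round(2),round(e,4))
E
```

```text
-90 0 [-0.38  1.13  0.17  2.09  1.27  1.4   1.54] 0.0
-90 15 [-0.32  0.96  0.09  2.12  1.28  1.26  1.66] 0.0
-90 30 [-0.21  0.8   0.02  2.11  1.24  1.1   1.83] 0.0
-90 45 [-0.06  0.67 -0.07  2.08  1.14  0.93  2.06] 0.0
-90 60 [ 0.15  0.58 -0.19  2.02  0.94  0.81  2.37] 0.0
-90 75 [ 0.51  0.58 -0.53  1.93  0.77  0.84  2.63] 0.0
-90 90 [ 0.98  0.8  -1.18  1.83  0.83  1.11  2.63] 0.0
-105 0 [-0.34  1.14  0.2   1.86  1.03  1.49  1.78] 0.0
-105 15 [-0.28  0.99  0.12  1.89  1.02  1.36  1.86] 0.0
-105 30 [-0.18  0.84  0.04  1.91  0.98  1.22  1.96] 0.0
-105 45 [-0.05  0.72 -0.05  1.92  0.9   1.07  2.11] 0.0
-105 60 [ 0.13  0.63 -0.16  1.9   0.77  0.94  2.31] 0.0
-105 75 [ 0.37  0.58 -0.31  1.88  0.58  0.84  2.56] 0.0
-105 90 [ 0.79  0.65 -0.77  1.83  0.57  0.9   2.63] 0.0
-120 0 [-0.25  1.17  0.19  1.64  0.86  1.65  1.94] 0.0
-120 15 [-0.2   1.03  0.12  1.68  0.82  1.52  1.97] 0.0
-120 30 [-0.13  0.89  0.05  1.72  0.78  1.37  2.03] 0.0
-120 45 [-0.02  0.77 -0.03  1.75  0.71  1.22  2.11] 0.0
-120 60 [ 0.13  0.67 -0.12  1.79  0.62  1.06  2.23] 0.0
-120 75 [ 0.33  0.6  -0.24  1.81  0.49  0.9   
[... 752 characters left out ...]
  1.58] 0.0
0 [ 0.03  0.58  0.52  1.95 -0.42  0.72 -0.76] 0.0
-15 [-0.02  0.59  0.6   1.96 -0.49  0.74 -0.95] 0.0
-30 [-0.06  0.62  0.68  1.96 -0.56  0.76 -1.15] 0.0
-45 [-0.1   0.64  0.76  1.96 -0.62  0.79 -1.34] 0.0
-60 [-0.14  0.67  0.84  1.95 -0.68  0.83 -1.54] 0.0
-75 [-0.18  0.7   0.92  1.95 -0.74  0.87 -1.74] 0.0
-90 [-0.21  0.74  1.    1.95 -0.8   0.91 -1.94] 0.0
-105 [-0.23  0.78  1.07  1.94 -0.85  0.96 -2.14] 0.0
-120 [-0.25  0.82  1.14  1.94 -0.89  1.01 -2.35] 0.0
-135 [-0.26  0.86  1.2   1.93 -0.94  1.06 -2.56] 0.0
-150 [-0.23  0.9   1.3   1.94 -0.97  1.17 -2.63] 0.0269
-165 [-0.2   0.97  1.48  1.93 -0.97  1.37 -2.63] 0.0625
-180 [-0.1   0.96  1.48  1.98 -0.97  1.41 -2.63] 0.0979
```

```bash
python3 - <<'E'
from kin import *
from h import onz
import pickle
for th in (75,85,95):
  qq=np.array([.34,.53,.04,1.92,-.03,.69,.4])
  for phi in list(range(90,-1,-10)):
    T=tgt(np.radians(th),np.radians(phi-.05));g=np.array([.478,-.224,.24]);p=g+.056*T[:,0]
    qq,e=ik(p,T,qq,2e-2);print(th,phi,qq.round(2),round(e,4))
  T=tgt(np.radians(th),0);qq,e=ik(np.array([.478,-.224,.15])+.056*T[:,0],T,qq,2e-2);print('low',qq.round(2),e)
s=pickle.load(open('top0.pkl','rb'))
for uv in [(405,137),(443,168),(475,135),(440,103)]: print(onz(s,*uv,.1).round(3))
E
```

```text
75 90 [ 0.28  0.59  0.12  1.87 -0.11  0.68  0.2 ] 0.0
75 80 [ 0.47  0.61 -0.02  1.84 -0.24  0.74  0.37] 0.0
75 70 [ 0.63  0.65 -0.14  1.8  -0.35  0.81  0.51] 0.0
75 60 [ 0.77  0.71 -0.23  1.76 -0.44  0.9   0.63] 0.0
75 50 [ 0.87  0.79 -0.31  1.72 -0.52  1.    0.72] 0.0
75 40 [ 0.96  0.87 -0.37  1.68 -0.58  1.09  0.79] 0.0
75 30 [ 1.02  0.96 -0.42  1.64 -0.62  1.19  0.84] 0.0
75 20 [ 1.07  1.06 -0.47  1.6  -0.67  1.28  0.88] 0.0
75 10 [ 1.11  1.16 -0.52  1.56 -0.7   1.37  0.9 ] 0.0
75 0 [ 1.13  1.26 -0.56  1.53 -0.74  1.46  0.92] 0.0
low [ 1.12  1.4  -0.53  1.46 -0.69  1.43  0.99] 1.5341735809248913e-06
85 90 [ 0.32  0.59  0.06  1.87 -0.06  0.68  0.33] 0.0
85 80 [ 0.49  0.62 -0.06  1.81 -0.18  0.78  0.48] 0.0
85 70 [ 0.63  0.68 -0.16  1.75 -0.28  0.89  0.61] 0.0
85 60 [ 0.74  0.74 -0.24  1.69 -0.37  1.    0.7 ] 0.0
85 50 [ 0.83  0.82 -0.3   1.63 -0.43  1.12  0.77] 0.0
85 40 [ 0.9   0.91 -0.35  1.57 -0.48  1.24  0.82] 0.0
85 30 [ 0.95  1.   -0.39  1.52 -0.53  1.35  0.85] 0.0
85 20 [ 0.99  1.09 -0.43  1.47 -0.58  1.45  0.87] 0.0
85 10 [ 1.02  1.18 -0.47  1.43 -0.62  1.55  0.88] 0.0
85 0 [ 1.04  1.28 -0.51  1.39 -0.67  1.64  0.88] 0.0
low [ 1.03  1.41 -0.49  1.32 -0.62  1.61  0.94] 1.4838902364366913e-06
95 90 [ 0.35  0.59  0.01  1.86 -0.01  0.69  0.45] 0.0
95 80 [ 0.5   0.63 -0.1   1.78 -0.13  0.82  0.6 ] 0.0
95 70 [ 0.63  0.7  -0.18  1.7  -0.22  0.96  0.7 ] 0.0
95 60 [ 0.72  0.77 -0.24  1.62 -0.29  1.1   0.78] 0.0
95 50 [ 0.79  0.85 -0.29  1.54 -0.35  1.23  0.83] 0.0
95 40 [ 0.84  0.94 -0.33  1.47 -0.4   1.37  0.86] 0.0
95 30 [ 0.89  1.03 -0.37  1.4  -0.45  1.49  0.87] 0.0
95 20 [ 0.92  1.12 -0.4   1.35 -0.5   1.61  0.87] 0.0
95 10 [ 0.94  1.21 -0.44  1.3  -0.55  1.71  0.87] 0.0
95 0 [ 0.95  1.3  -0.47  1.26 -0.61  1.81  0.86] 0.0
low [ 0.94  1.44 -0.45  1.19 -0.55  1.78  0.92] 1.4683575060570053e-06
[ 0.644 -0.578  0.1  ]
[ 0.557 -0.681  0.1  ]
[ 0.65  -0.782  0.1  ]
[ 0.742 -0.687  0.1  ]
```

The best option is to point the tool towards +y at the tray (heading about 85°), where all joints keep good margin. I'll undo the pitch first, then yaw.

Call:
send_rows(commands=[-0.02,0,0.01,0,0.05,0,1,-0.034,-0.005,0,0,0.083,0,1,-0.034,-0.01,0,0,0.083,0,1,-0.034,-0.01,0,0,0.083,0,1,0,0,0,0,0,0,1])

```text
clock: 17.7
tool_pos: [0.4482, -0.2151, 0.2231]
eef_rot: [0.753, 0.028, -0.656, -0.031]
contact_force: [2.0, 0.3, -5.9]
opening: 0.561
```

```bash
python3 - <<'E'
from h import *
show()
E
```

```text
t 17.7 pos [ 0.4482 -0.2151  0.2231] x [ 0.137  0.082 -0.987] y [ 0.001 -0.997 -0.082] yang -89.93 
q [ 0.21  0.49  0.36  2.02 -0.52  0.65 -0.63] F [ 2.03  0.34 -5.88] M [-0.232 -0.473  0.007] op 0.561
```

Call:
send_rows(commands=[0,0,0,-0.025,0.045,0.03,1,0,0,0,-0.02,0.035,0.06,1,0,0,0,0,0,0.083,1,0,0,0,0,0,0.083,1,0,0,0,0,0,0.083,1,0,0,0,0,0,0.083,1,0,0,0,0,0,0.083,1,0,0,0,0,0,0.083,1,0,0,0,0,0,0.083,1,0,0,0,0,0,0.083,1,0,0,0,0,0,0.083,1,0,0,0,0,0,0.083,1])

```text
clock: 18.9
tool_pos: [0.4409, -0.1785, 0.2139]
eef_rot: [0.512, 0.518, -0.5, 0.469]
contact_force: [0.4, -0.7, -6.0]
opening: 0.561
```

```bash
python3 - <<'E'
from h import *
show()
E
```

```text
t 18.9 pos [ 0.4409 -0.1785  0.2139] x [-0.036  0.061 -0.998] y [ 0.999 -0.024 -0.037] yang -1.35 
q [ 0.33  0.5  -0.01  1.94 -0.06  0.75  0.34] F [ 0.43 -0.72 -6.  ] M [ 0.331 -0.002 -0.01 ] op 0.561
```

Call:
send_rows(commands=[0.014,0,0.01,0.04,-0.01,0,1,0.014,0,0.01,0.07,-0.01,0,1,0.014,0,0.01,0.083,0,0,1,0.014,0,0.01,0.083,0,0,1,0.014,0,0.01,0.083,0,0,1,0.014,0,0.01,0.083,0,0,1,0.014,0,0.01,0.083,0,0,1])

```text
clock: 19.6
tool_pos: [0.466, -0.1579, 0.2383]
eef_rot: [0.677, 0.667, -0.206, 0.232]
contact_force: [0.9, -0.4, -6.3]
opening: 0.562
```

```bash
python3 - <<'E'
from h import *
show()
E
```

```text
t 19.6 pos [ 0.466  -0.1579  0.2383] x [ 0.024  0.808 -0.589] y [ 0.999 -0.001  0.039] yang -0.07 
q [ 0.9   0.87 -0.37  1.6  -0.5   1.31  0.88] F [ 0.88 -0.39 -6.26] M [-1.553  0.114 -0.024] op 0.562
```

Call:
send_rows(commands=[0.01,0,0.01,0.083,0.012,0,1,0.01,0,0.01,0.083,0.012,0,1,0.01,-0.01,0.01,0.083,0,0,1,0.01,-0.01,0.01,0.083,0,0,1,0,-0.01,0.01,0.05,0,0,1,0,0,0,0,0,0,1])

```text
clock: 20.2
tool_pos: [0.4797, -0.1697, 0.2477]
eef_rot: [0.724, 0.69, 0.005, 0.012]
contact_force: [0.1, 0.1, -6.1]
opening: 0.559
```

```bash
python3 - <<'E'
from h import *
import pickle
show()
for n in ['scene','top','wrist']:
    s=snap(n,n+'14.png');pickle.dump(s,open(n+'14.pkl','wb'))
E
```

```text
t 20.2 pos [ 0.4797 -0.1697  0.2477] x [ 0.048  0.999 -0.009] y [ 0.999 -0.048  0.024] yang -2.74 
q [ 1.02  1.25 -0.48  1.38 -0.67  1.69  0.91] F [ 0.11  0.1  -6.11] M [-2.151  0.179  0.008] op 0.559
```

View pics/scene14.png

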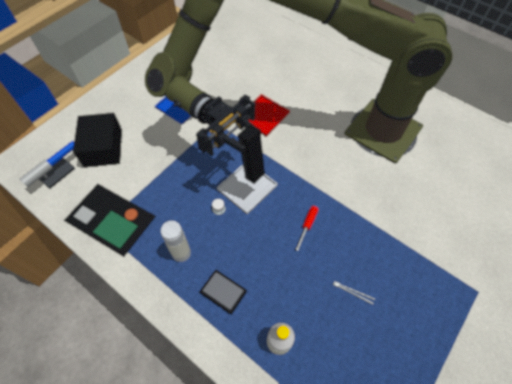

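View pics/top14.png

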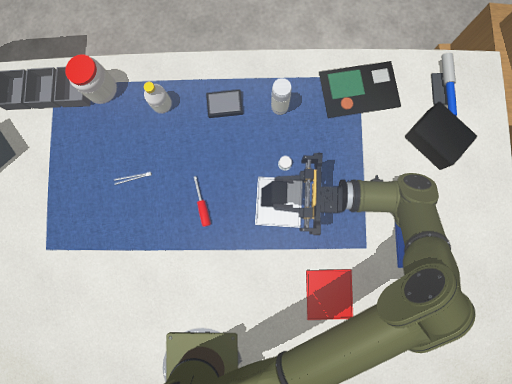

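View pics/wrist14.png

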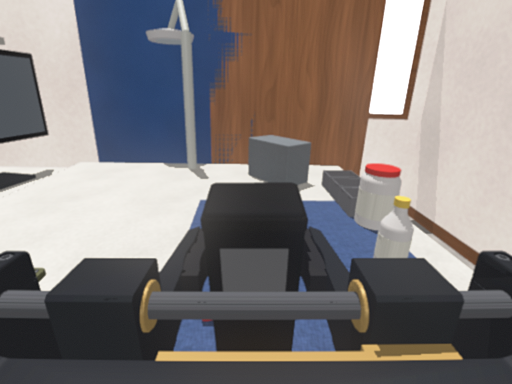

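The case hangs upright over the tray: in the scene view its top is at about (243,130) and its lower end at about (255,178). I'll straighten the roll, centre it and go down most of the way.

Call:
send_rows(commands=[0,-0.04,-0.04,0.006,0.015,0,1,0,0,-0.06,0,0,0,1,0,0,-0.06,0,0,0,1,0,0,-0.06,0,0,0,1,0,0,-0.06,0,0,0,1,0,0,-0.04,0,0,0,1,0,0,0,0,0,0,1])

```text
clock: 21.05
tool_pos: [0.4827, -0.1769, 0.1705]
eef_rot: [0.722, 0.691, -0.0, 0.012]
contact_force: [-1.1, -0.2, -6.2]
opening: 0.562
```

```bash
python3 - <<'E'
from h import *
import pickle
show()
a=[]
for n in ['scene','top']:
    s=snap(n,n+'15.png');pickle.dump(s,open(n+'15.pkl','wb'));im=s['image']
    c=im[90:220,180:290] if n=='scene' else im[140:240,245:335]
    a.append(cv2.resize(c,(400,480),interpolation=2))
cv2.imwrite('pics/z15.png',np.hstack(a))
E
```

```text
t 21.05 pos [ 0.4827 -0.1769  0.1705] x [ 0.044  0.999 -0.017] y [ 0.999 -0.044  0.017] yang -2.5 
q [ 1.    1.37 -0.45  1.3  -0.63  1.68  0.94] F [-1.07 -0.21 -6.19] M [-2.196  0.128  0.05 ] op 0.562
```

View pics/z15.png

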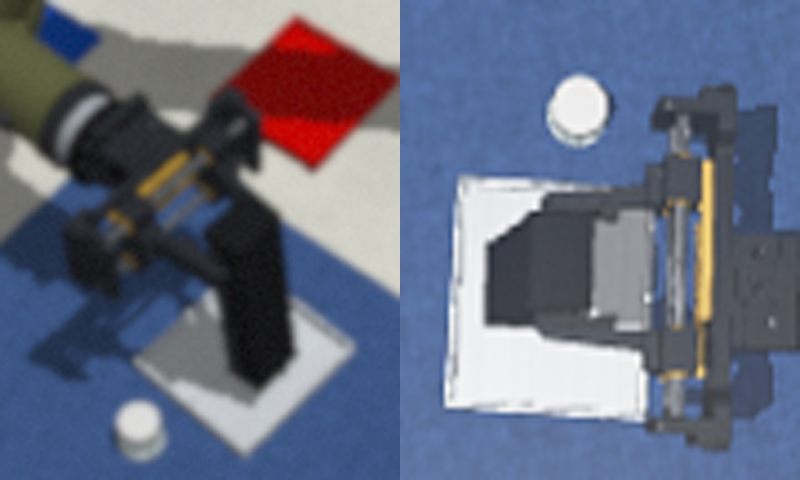

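```bash
python3 - <<'E'
from h import *
st,M=show()
s=cams.snapshot('wrist');cv2.imwrite('pics/w15.png',s['image'])
o=st['tool_pos']
for a in (-4,-2,0,2,4,8):
    al=np.radians(a);out=[]
    for X,Z in [(-.0263,-.0355),(-.0623,-.0355),(-.0623,-.0127-.0)]:
        dx,dz=X+.056,Z
        v=np.array([-.056+dx*np.cos(al)-dz*np.sin(al),0,dx*np.sin(al)+dz*np.cos(al)])
        out.append(proj(s,o+M@v).round(1)[1])
    print(a,out)
im=s['image'];g=(255*(im[165:300,180:330]/255.)**.45).astype('uint8');cv2.imwrite('pics/w15z.png',cv2.resize(g,None,fx=4,fy=4,interpolation=2))
E
```

```text
t 21.15 pos [ 0.4831 -0.1771  0.1722] x [ 0.044  0.999 -0.017] y [ 0.999 -0.044  0.019] yang -2.51 
q [ 1.    1.36 -0.45  1.3  -0.63  1.68  0.94] F [-0.48 -0.08 -5.25] M [-2.196  0.148  0.003] op 0.561
-4 [np.float64(178.7), np.float64(206.4), np.float64(247.5)]
-2 [np.float64(179.7), np.float64(204.8), np.float64(246.6)]
0 [np.float64(180.7), np.float64(203.4), np.float64(245.8)]
2 [np.float64(181.8), np.float64(202.0), np.float64(244.9)]
4 [np.float64(182.9), np.float64(200.7), np.float64(244.1)]
8 [np.float64(185.4), np.float64(198.5), np.float64(242.6)]
```

View pics/w15z.png

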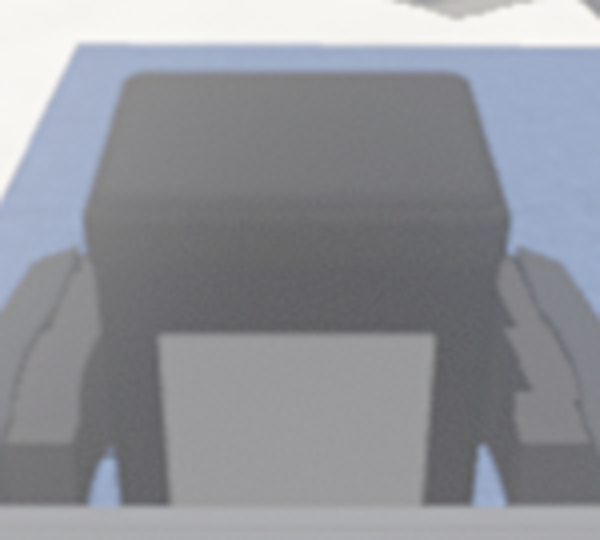

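```bash
python3 - <<'E'
from h import *
from scipy.optimize import least_squares
st=telemetry.get_state();M=Rot.from_quat(st['eef_rot']).as_matrix();o=st['tool_pos']
s=cams.snapshot('wrist')
x0,y0=180,165
E={'far':((122,72),(470,72)),'near':((87,208),(509,208))}
pts={}
for k,(a,b) in E.items():
    c,d1=ray(s,x0+a[0]/4,y0+a[1]/4);_,d2=ray(s,x0+b[0]/4,y0+b[1]/4)
    t=.050/np.linalg.norm(d1-d2);P=c+t*(d1+d2)/2;pts[k]=M.T@(P-o);print(k,pts[k].round(4))
v=pts['far']-pts['near'];print(v.round(4),np.linalg.norm(v),'tilt deg from tool x',np.degrees(np.arctan2(v[2],v[0])))
# image-based: assume end face 36mm x 50mm: solve near pt(X,Z), alpha from 4 corners
obs=[(x0+a[0]/4,y0+a[1]/4) for k in('far','near') for a in E[k]]
def f(p):
    X,Y,Z,al=p;out=[]
    for L in(.036,0):
        for w in(-.025,.025):
            out.append(proj(s,o+M@np.array([X+L*np.cos(al),Y+w,Z+L*np.sin(al)])))
    out=np.array(out);return np.concatenate([(out-obs).ravel()])
r=least_squares(f,[-.06,0,-.035,0]);print(r.x[:3].round(4),np.degrees(r.x[3]),r.fun.round(1))
# panel end
c,d=ray(s,x0+295/4,y0+332/4);C=M.T@(c-o);D=M.T@d
X,Y,Z,al=r.x;n=np.array([np.cos(al),0,np.sin(al)]);t=((np.array([X,0,Z])-C)@n)/(D@n);print('panel end',C+t*D,np.linalg.norm((C+t*D-[X,Y,Z])[[0,2]]))
E
```

```text
far [-0.0325  0.0006 -0.036 ]
near [-0.064   0.0009 -0.0292]
[ 0.0315 -0.0002 -0.0068] 0.03222940088769014 tilt deg from tool x -12.205156516868303
[-0.0651  0.0008 -0.0297] -8.64066728186667 [ 1.1 -0.1 -0.6 -0.1 -0.7  0.   0.3  0.1]
panel end [-0.06234631  0.00049857 -0.01144689] 0.01847712360218864
```

The grip has sagged by about 8–9°: the end face appears rotated in the wrist view, and the top view shows the underside. I'll rotate the tool back by about 7.5° to bring the case vertical, then check.

Call:
send_rows(commands=[0,0,-0.015,-0.045,0.012,0,1,0,0,-0.014,-0.04,0,0,1,0,0,0,0,0,0,1])

```text
clock: 21.55
tool_pos: [0.4839, -0.1776, 0.167]
eef_rot: [0.72, 0.689, -0.053, 0.057]
contact_force: [0.6, -0.4, -5.0]
opening: 0.564
```

```bash
python3 - <<'E'
from h import *
import pickle
show()
a=[]
for n in ['scene','top']:
    s=snap(n,n+'16.png');pickle.dump(s,open(n+'16.pkl','wb'));im=s['image']
    c=im[130:210,220:290] if n=='scene' else im[165:235,250:320]
    a.append(cv2.resize((255*(c/255.)**.6).astype('uint8'),(400,457 if n=='scene' else 457),interpolation=2))
cv2.imwrite('pics/z16.png',np.hstack(a))
E
```

```text
t 21.55 pos [ 0.4839 -0.1776  0.167 ] x [ 0.044  0.987 -0.155] y [ 0.999 -0.044  0.009] yang -2.5 
q [ 0.98  1.28 -0.42  1.34 -0.6   1.59  0.94] F [ 0.56 -0.4  -5.03] M [-1.94   0.194 -0.004] op 0.564
```

View pics/z16.png

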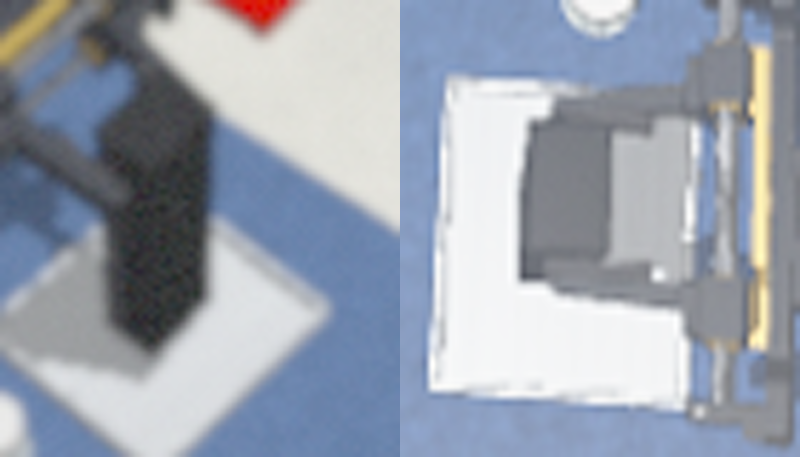

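```bash
python3 - <<'E'
from h import *
import pickle
s=pickle.load(open('scene16.pkl','rb'))
k=400/70
for a in [(.50,-.20),(.45,-.2),(.50,-.24)]:
    p=proj(s,np.array([*a,.02]));q=proj(s,np.array([*a,.2]));print([((v-[220,130])*k).round(0) for v in (p,q)])
    # 3deg tilt in y for compare
    q=proj(s,np.array([a[0],a[1]+.18*.052,.2]));print('  +3deg y',((q-[220,130])*k).round(0))
s=pickle.load(open('top16.pkl','rb'))
m=lambda p:((p-[250,165])*400/70).round(0)
for y in (-.2035,-.2395): print(m(proj(s,np.array([.478,y,.19]))),m(proj(s,np.array([.478,y,.02]))))
E
```

```text
[array([162., 360.]), array([160., 169.])]
  +3deg y [175. 179.]
[array([219., 298.]), array([226., 101.])]
  +3deg y [241. 111.]
[array([104., 320.]), array([ 93., 125.])]
  +3deg y [109. 135.]
[119. 174.] [114. 208.]
[203. 173.] [186. 207.]
```

The edges now agree with projected verticals to about 1°. I'll go down in small steps.

Call:
send_rows(commands=[0,0,-0.03,0,0,0,1,0,0,-0.03,0,0,0,1,0,0,0,0,0,0,1])

```text
clock: 21.95
tool_pos: [0.4827, -0.1774, 0.1485]
eef_rot: [0.721, 0.689, -0.052, 0.053]
contact_force: [-0.4, -0.2, -6.1]
opening: 0.564
```

```bash
python3 - <<'E'
from h import *
show()
E
```

```text
t 21.95 pos [ 0.4827 -0.1774  0.1485] x [ 0.044  0.988 -0.149] y [ 0.999 -0.044  0.005] yang -2.53 
q [ 0.98  1.32 -0.41  1.33 -0.59  1.59  0.95] F [-0.38 -0.17 -6.1 ] M [-2.118  0.147  0.009] op 0.564
```

Call:
send_rows(commands=[0,0,-0.012,0,0,0,1,0,0,0,0,0,0,1])

```text
clock: 22.15
tool_pos: [0.4823, -0.1772, 0.1441]
eef_rot: [0.721, 0.689, -0.052, 0.052]
contact_force: [-0.3, -1.0, -6.2]
opening: 0.561
```

```bash
python3 - <<'E'
from h import *
show()
E
```

```text
t 22.15 pos [ 0.4823 -0.1772  0.1441] x [ 0.045  0.988 -0.147] y [ 0.999 -0.045  0.003] yang -2.55 
q [ 0.98  1.32 -0.41  1.33 -0.59  1.59  0.95] F [-0.29 -0.96 -6.25] M [-2.084  0.156  0.011] op 0.561
```

Call:
send_rows(commands=[0,0,-0.008,0,0,0,1,0,0,0,0,0,0,1])

```text
clock: 22.35
tool_pos: [0.4826, -0.1769, 0.143]
eef_rot: [0.721, 0.689, -0.051, 0.051]
contact_force: [-0.3, -0.5, -5.5]
opening: 0.561
```

```bash
python3 - <<'E'
from h import *
show()
im=snap('scene','scene17.png')['image'];cv2.imwrite('pics/z17.png',cv2.resize((255*(im[130:210,220:290]/255.)**.6).astype('uint8'),None,fx=6,fy=6,interpolation=2))
E
```

```text
t 22.35 pos [ 0.4826 -0.1769  0.143 ] x [ 0.045  0.989 -0.144] y [ 0.999 -0.045  0.004] yang -2.55 
q [ 0.98  1.33 -0.41  1.32 -0.59  1.59  0.95] F [-0.27 -0.5  -5.45] M [-2.088  0.187  0.027] op 0.561
```

View pics/z17.png

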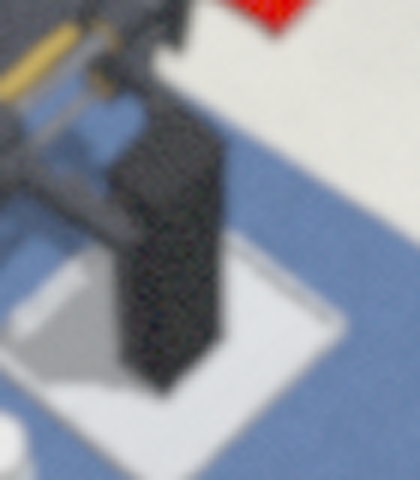

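Call:
send_rows(commands=[0,0,-0.014,-0.005,0,0,1,0,0,0,0,0,0,1])

```text
clock: 22.6
tool_pos: [0.4827, -0.176, 0.1429]
eef_rot: [0.72, 0.69, -0.051, 0.053]
contact_force: [0.5, -1.3, -7.3]
opening: 0.563
```

```bash
python3 - <<'E'
from h import *
show()
E
```

```text
t 22.6 pos [ 0.4827 -0.176   0.1429] x [ 0.043  0.988 -0.147] y [ 0.999 -0.043  0.006] yang -2.45 
q [ 0.98  1.33 -0.42  1.33 -0.59  1.58  0.96] F [ 0.47 -1.3  -7.25] M [-2.187  0.136 -0.087] op 0.563
```

Call:
send_rows(commands=[0,0,-0.02,0,0,0,1,0,0,0,0,0,0,1])

```text
clock: 22.8
tool_pos: [0.4829, -0.175, 0.1435]
eef_rot: [0.72, 0.691, -0.047, 0.051]
contact_force: [-0.2, 0.5, -6.6]
opening: 0.558
```

```bash
python3 - <<'E'
from h import *
show()
E
```

```text
t 22.8 pos [ 0.4829 -0.175   0.1435] x [ 0.041  0.99  -0.137] y [ 0.999 -0.041  0.009] yang -2.33 
q [ 0.98  1.33 -0.42  1.32 -0.59  1.59  0.96] F [-0.25  0.47 -6.57] M [-2.177e+00  1.990e-01  1.000e-03] op 0.558
```

```bash
python3 - <<'E'
from h import *
snap('scene','scene18.png');snap('wrist','w18.png')
for i in range(5):
    cams.snapshot('top');st=telemetry.get_state();print(st['tool_pos'].round(4),st['contact_force'].round(1),st['moment'].round(2),st['joint_torque'].round(1))
E
```

```text
[ 0.4832 -0.1748  0.1434] [ 0.8  1.  -0.4] [-0.95  0.25 -0.03] [  0.4 -63.5  -8.   -6.6  -2.2   3.1   0.1]
[ 0.4832 -0.1747  0.1434] [1.2 0.1 0.3] [-0.85  0.2  -0.01] [  0.3 -63.3  -7.9  -6.5  -2.2   3.1   0.1]
[ 0.4832 -0.1747  0.1434] [-0.9  0.6 -0.2] [-0.83  0.17 -0.04] [  0.3 -63.1  -7.9  -6.5  -2.1   3.    0.1]
[ 0.4832 -0.1747  0.1434] [0.1 0.9 0.2] [-0.82  0.25 -0.09] [  0.3 -63.   -7.8  -6.5  -2.1   3.    0.1]
[ 0.4832 -0.1748  0.1434] [-0.3  0.9  0.2] [-0.73  0.19 -0.03] [  0.3 -62.9  -7.7  -6.5  -2.    2.9   0.1]
```

View pics/scene18.png

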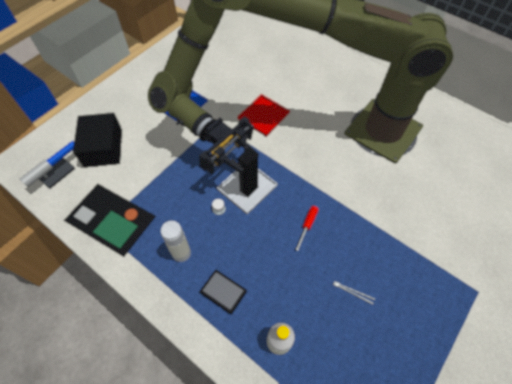

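View pics/w18.png

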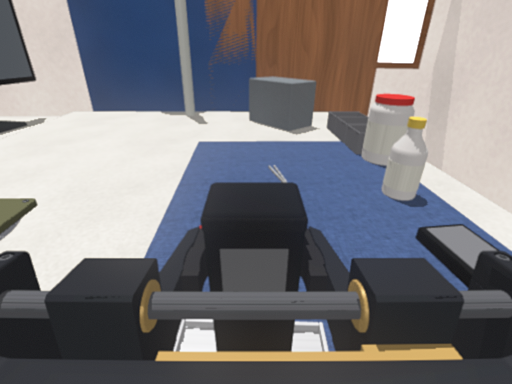

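The force has dropped to about 0, so the tray now carries the weight. I'll take out the last bit of pitch, loosen the grip so the case settles flat, then open.

Call:
send_rows(commands=[0,0,-0.004,-0.008,0,0,1,0,0,0,0,0,0,1])

```text
clock: 23.35
tool_pos: [0.4833, -0.1742, 0.1428]
eef_rot: [0.72, 0.69, -0.05, 0.055]
contact_force: [0.5, -0.3, -0.6]
opening: 0.565
```

Call:
send_rows(commands=[0,0,0,0,0,0,1,0,0,0,0,0,0,1,0,0,0,0,0,0,1], newtons=5)

```text
clock: 23.65
tool_pos: [0.4835, -0.1743, 0.1428]
eef_rot: [0.72, 0.69, -0.05, 0.055]
contact_force: [-0.4, 1.0, 0.4]
opening: 0.566
```

```bash
python3 - <<'E'
from h import *
show()
for i in range(3): cams.snapshot('top')
show()
im=snap('scene','scene19.png')['image'];cv2.imwrite('pics/z19.png',cv2.resize((255*(im[130:210,220:290]/255.)**.6).astype('uint8'),None,fx=6,fy=6,interpolation=2))
E
```

```text
t 23.65 pos [ 0.4835 -0.1743  0.1428] x [ 0.042  0.988 -0.149] y [ 0.999 -0.041  0.01 ] yang -2.33 
q [ 0.98  1.32 -0.42  1.33 -0.59  1.58  0.96] F [-0.39  0.98  0.42] M [-0.832  0.21  -0.009] op 0.566
t 23.8 pos [ 0.4835 -0.1742  0.1428] x [ 0.042  0.988 -0.149] y [ 0.999 -0.041  0.01 ] yang -2.32 
q [ 0.98  1.32 -0.42  1.33 -0.59  1.58  0.96] F [0.23 0.11 0.31] M [-0.872  0.224 -0.002] op 0.567
```

View pics/z19.png

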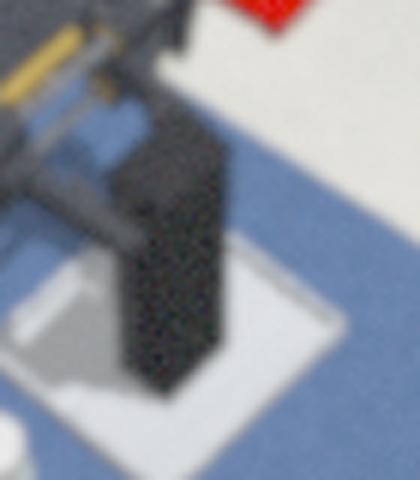

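The case is standing still in the light grip, so I'll open.

Call:
send_rows(commands=[0,0,0,0,0,0,0.38,0,0,0,0,0,0,0.3,0,0,0,0,0,0,0.2,0,0,0,0,0,0,0,0,0,0,0,0,0,0,0,0,0,0,0,0,0,0,0,0,0,0,0,0])

```text
clock: 24.55
tool_pos: [0.4835, -0.175, 0.1423]
eef_rot: [0.72, 0.69, -0.051, 0.056]
contact_force: [0.0, -0.7, -0.2]
opening: 1.001
```

```bash
python3 - <<'E'
from h import *
show()
snap('wrist','w20.png')
im=snap('scene','scene20.png')['image'];cv2.imwrite('pics/z20.png',cv2.resize((255*(im[130:210,220:290]/255.)**.6).astype('uint8'),None,fx=6,fy=6,interpolation=2))
E
```

```text
t 24.55 pos [ 0.4835 -0.175   0.1423] x [ 0.042  0.988 -0.151] y [ 0.999 -0.041  0.011] yang -2.36 
q [ 0.98  1.32 -0.42  1.33 -0.59  1.58  0.96] F [ 0.   -0.71 -0.19] M [-0.947  0.098  0.062] op 1.001
```

View pics/z20.png

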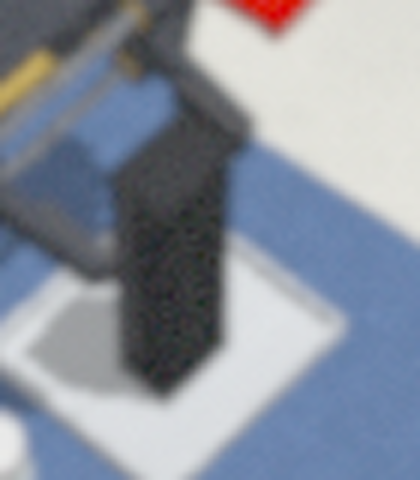

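View pics/w20.png

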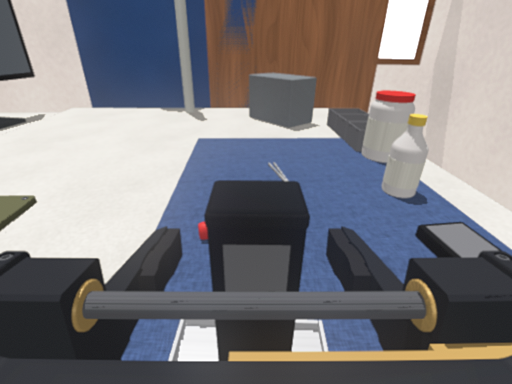

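The case stands free, centred between the open fingers (257 between 181 and 327). I'll retreat straight back along the tool.

Call:
send_rows(commands=[-0.001,-0.03,0.005,0,0,0,0,-0.002,-0.05,0.008,0,0,0,0,-0.003,-0.06,0.009,0,0,0,0,-0.003,-0.06,0.009,0,0,0,0,-0.003,-0.06,0.01,0,0,0,0,-0.003,-0.06,0.01,0,0,0,0,-0.003,-0.06,0.02,0,0,0,0,0,0,0,0,0,0,0])

```text
clock: 25.45
tool_pos: [0.4776, -0.2764, 0.1613]
eef_rot: [0.72, 0.69, -0.052, 0.056]
contact_force: [0.2, -0.5, 0.0]
opening: 0.998
```

```bash
python3 - <<'E'
from h import *
show()
snap('wrist','w21.png');snap('scene','scene21.png');snap('top','top21.png')
E
```

```text
t 25.45 pos [ 0.4776 -0.2764  0.1613] x [ 0.042  0.987 -0.152] y [ 0.999 -0.041  0.01 ] yang -2.37 
q [ 1.03  1.37 -0.39  1.03 -0.56  1.84  0.86] F [ 0.21 -0.52  0.02] M [-0.921  0.107 -0.002] op 0.998
```

View pics/scene21.png

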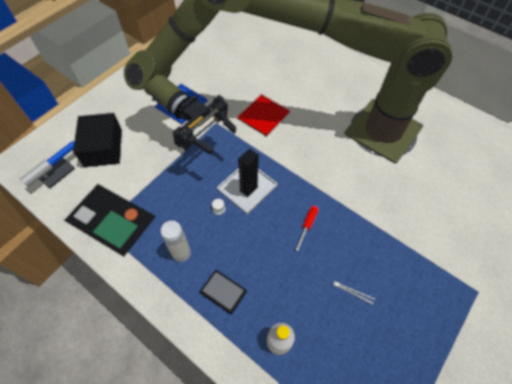

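View pics/top21.png

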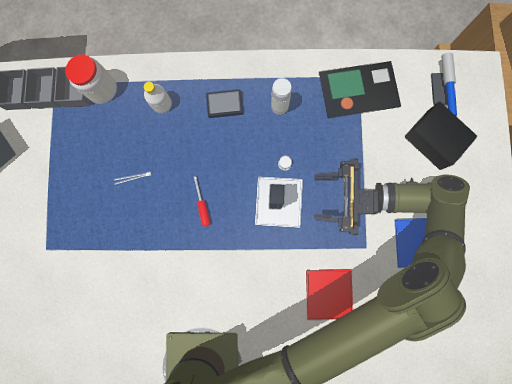

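View pics/w21.png

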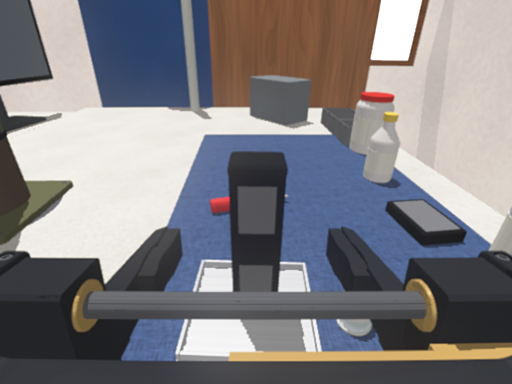

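The case stands in the tray, at (276,195) in the top view and (248,173) in the scene view, with the gripper clear. I'll wait a moment, compare with the first picture, then hand in.

Call:
send_rows(commands=[0,0,0,0,0,0,0,0,0,0,0,0,0,0,0,0,0,0,0,0,0,0,0,0,0,0,0,0,0,0,0,0,0,0,0])

```text
clock: 26.1
tool_pos: [0.4775, -0.2707, 0.1617]
eef_rot: [0.717, 0.693, -0.05, 0.053]
contact_force: [0.5, -0.3, 0.0]
opening: 0.999
```

```bash
python3 - <<'E'
from h import *
a=cv2.imread('pics/top0.png');b=snap('top','top22.png')['image'];c=cv2.imread('pics/top21.png')
D=cv2.absdiff(a,b).max(2)
for n,(x0,y0,x1,y1) in dict(driver=(185,170,215,232),tweez=(108,166,158,188),pot=(272,150,300,172),tin=(200,85,248,122),solv=(140,78,178,115),spray=(268,75,296,118)).items(): print(n,(D[y0:y1,x0:x1]>40).sum())
print('case moved since',(cv2.absdiff(b,c).max(2)[170:232,250:308]>40).sum())
show()
print(job.finish_job())
E
```

```text
driver 0
tweez 0
pot 0
tin 0
solv 0
spray 0
case moved since 0
t 26.15 pos [ 0.4775 -0.2707  0.1617] x [ 0.035  0.989 -0.145] y [ 0.999 -0.034  0.008] yang -1.97 
q [ 1.02  1.37 -0.39  1.04 -0.56  1.84  0.86] F [-0.74 -0.28  0.41] M [-0.955  0.083 -0.058] op 1.0
the job is handed in; nothing more can be done
None
```

The case is standing upright on its heavy end inside the aluminium tray, and the job was handed in at about 26 s.

**What I did**
- I lifted the case by its middle. The wrist moment put the centre of mass about 32 mm towards the −y end, so that end is the heavy one. The stronger moment when I later held it near the +y end agreed.
- I laid it flat on the mat, let go, and took it again about 55 mm from the middle on the light side. I then turned it upright over the tray, lowered it, released it and backed away.

**Last checks**
- The case stands upright, and its picture did not change over the last 0.7 s. The fingers were clear of it.
- All six bystanders look the same in the top view as at the start.

**What failed or disagreed**
- **Finger length:** the fingertips ended about 37 mm short of the reported TCP, so my first grasp closed above the case without touching it. I corrected for that from the camera.
- **First turn:** my first attempt to turn the case upright ran two joints close to their limits. I backed out and used a different tool direction.
- **Sag in the grip:** the case sagged about 8–9° between the pads. I took that out before setting it down.
- **Force readings:** they lagged when the case touched down, both on the mat and in the tray. The tray contact was confirmed once the reading settled to about zero.

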